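Load a test plate into the plate reader with a flat lifter

ROBOT

A 6-joint arm with a two-finger parallel gripper is mounted at the origin on a cart in front of the work surface, level with it; the furniture and walls round the work are solid. World frame = base frame: x ahead of the robot, y to its left, z up, the work surface at z = 0. Lengths are in m, angles in rad, forces in N, time in s.
With the tool pointing down it reaches from about 0.35 to 0.85 m from the base axis. Payload 8.1 kg.
Tool frame: the origin (TCP) lies midway between the tips of the shut fingers; the grasp point (between the pads) lies 19 mm behind it; z points along the fingers, y is the direction in which the jaws open and shut (so a half turn about z gives the same grasp; the last joint's range is limited). The gripper opens to 93 mm and grips with 3 to 60 N. Pads are 15 mm wide; open, the fingers measure 128 mm over their backs; the gripper's body (75 mm by 188 mm) begins 65 mm behind the grasp point.
Start: joints at [-1.252, 0.13, 1.488, -0, 1.523, -0.085], TCP at [0.236, -0.552, 0.219] pointing down, gripper open.
Joint ranges: [-2.96, 2.96], [-0.89, 2.26], [0.02, 2.5], [-1.34, 4.48], [0, 2.73], [-2.66, 2.66]. Speed limits (rad/s): [2.39, 2.39, 2.79, 3.14, 3.14, 3.14].

INTERFACE

Orientations are given as a rotation vector (axis times angle).
In Python, from plant import robot gives the robot as it stands. The module is installed in compiled form; this text tells all that it offers.
- The arm moves only by the shell command python3 -m pendant 'ROWS' [FORCE]. ROWS is JSON, a list of rows, each an object with "translation": the shift along the tool's x, y, z in mm, a list of three; "twist": the turn, a rotation vector about the tool's x, y, z in rad, a list of three; "grip": the opening, from -1 (shut) to 1 (fully open). A call has exactly 10 rows; each row shifts and turns the pose as measured when the row begins, along the tool's axes as they then stand; what a row does not reach is not made up. A row lasts 1/10 s, in which the tool goes at most 50 mm and 8.59 degrees, less where a joint would pass 70% of its speed; a pose out of reach is approached as far as the arm can. A call is refused whole if a number of a shift passes 50 or a number of a turn 0.15, either way. A call with a gripper value outside its range is refused whole. The fingers move at their own pace and stop on an object; FORCE is the grip in N (left out, the last holds). Time passes only in rows, so rows that do not move let the fingers close, or fill a call up. It gives the time, the measured TCP pose, the force and the opening at its end, in the units of the state.
- robot.read_state(): the state, without advancing time (a new reading comes with each control period).
- robot.read_camera(name): name is "side" or "top"; returns (picture, depth): 480x640x3 uint8, red, green, blue; 480x640 float32, m along the optical axis (not along the pixel's ray), 0 where there is no reading.
- robot.camera_info(name): a dict with "vertical_fov" (degrees; the focal length in pixels is half the picture's height over the tangent of half this angle, whatever the lens; pixels are square), "cx", "cy" (the principal point, pixels), "cam_to_world" (4x4, takes a point from camera to world coordinates). Camera axes: x right, y up, looking along -z (the intrinsics and any distortion apply to the point x, -y, -z); pixel columns grow to the right and rows downward; lengths in m; the calibration is good to about 2 mm. A picture is of the moment at which its call begins. camera_info takes no time and is no camera call.
- robot.close_job(): hands the job in, once; it reports no verdict.
The state is a dict: "t": time; "q": joint angles; "dq": joint speeds; "joint_torque": joint torques, N m; "tool_pos": TCP position; "orientation": TCP orientation; "force": force on the tool from outside, world axes, zero at the start; "wrist_torque": the same for the moment, N m; "opening": finger opening in m.
Only numpy, scipy, OpenCV 4.12 (cv2) and the standard library are available. Lean on these libraries where they do the work, as an engineer would, in place of code of your own. Each camera call takes 0.05 s, during which the arm holds its last target. There are 200 camera calls.

TASK

First raise the lid of the white plate reader by its steel bar until it stands upright, and leave it so. Then take the orange-handled flat lifter, slide its blade under the blue-rimmed test plate on the rack, lift it and lay it squarely and centrally on the two bed rails of the reader, draw the lifter out and put it back flat on its black mat the way it lay, handle towards the robot. Keep the plate level, never touch it with the gripper or let it fall, and leave the other things on the bench alone.

Things in the scene. Friction and masses are not known exactly. Their poses are not given: they have to be found in the camera images.
- reader: White plate reader, fixed. Base 190 (x) x 130 (y) mm, top at z = 40. Origin: centre of its underside; x runs from its front (display, robot side) to its back (hinge line at x = +80, z = 72). Two bed rails along x at y = -42 and +42, 10 mm wide, tops at z = 52, from x = -62 to +54: a 74 mm wide channel between, open at the front. Orange end stops on the rails at x = +48 to +54, tops at z = 58.
- reader_bed (a point): Where the centre of the plate's underside belongs: midway between the reader's bed rails, level with their tops (reader x = -10 mm, y = 0, z = 52 mm); axes as the reader's.
- reader_lid (a joint): Angle of the reader's grey lid with a glass window, 120 mm wide, 8 mm thick, reaching 160 mm from its hinge. 0 = closed and level, grows as it is raised, pi/2 = upright, limit 2.2. Stiff hinge (about 0.6 N m): the lid stays where it is left.
- lid_bar (a point): Middle of the lid's steel bar handle: round bar 10 mm thick and 80 mm clear length parallel to the hinge, 190 mm from the hinge, with 29 mm free space between it and the lid's front edge. Moves with the lid; its z axis is the lid's normal, its x axis points to the hinge.
- lid_hinge (a point): Middle of the lid's hinge line, which runs along the reader's y axis (turns with the lid).
- rack: Dark steel rack, fixed. Base 110 (x) x 104 (y) x 4 mm; two rails along x at y = -42 and +42 mm, 10 mm wide, tops at z = 16: the channel between is 74 mm wide, 12 mm high, open at front (-x) and back. Orange end stops on the rails at x = +52 mm, tops at z = 22. Origin: centre of its underside; x points away from the robot side.
- plate: Flat ceramic test plate, blue with a white field on top, 100 x 100 x 6 mm, about 0.13 kg, lying loose across the two rails of the rack. Origin: centre of its underside, z up.
- lifter: Flat lifter (spatula), loose, 0.18 kg, stands on its blade: steel, 58 mm wide, 3 mm thick, x = -57 to +61 mm. At its rear (x = -57 to -53) an upright web 36 mm wide carries a level orange handle, x = -133 to -53, 20 mm wide (y), 22 mm high, centred at z = 66. Origin: blade's underside, on its mid line; x points to the tip, z up.
- lifter_grip (a point): Good place to hold the lifter: centre of the ribbed grip zone of its handle, 72 mm behind the lifter's origin and 66 mm above the blade's underside; axes as the lifter's.
- mat: Black rubber mat fixed to the bench with yellow lines, 140 (x) x 90 (y) x 4 mm, on which the lifter's blade lies at first, with the handle towards -x. Origin: centre of its underside; x points away from the robot side.
- mouse: Bystander to be left alone: black computer mouse, 108 x 63 x 34 mm; origin: centre of its underside.
- sample_box: Bystander to be left alone: small white carton with an orange label, 60 x 90 x 45 mm; origin: centre of its underside.

How it is judged:
By the outcome, as a careful person would: the job done as asked, in the order asked, and still so for the second after the job is handed in, with the robot touching nothing.
It also fails if it takes over 72 s, if anything falls off the work surface, if the arm or the gripper's body presses on something with over 40 N, if the wrist force passes 120 N, or if a joint passes its speed limit or range.

## Working session

There is one attempt and no reset: what is moved stays moved. The work goes in short steps, Python scripts to look and compute and a shell command to move; the robot and the scene stay as the last step left them, time stands still between calls to the robot, and variables do not carry over. Pictures are saved under pics/ and viewed, about 8 in all and at most 12, crops included, and the job is handed in when it is done.

```bash
mkdir -p pics; cat > h.py <<'E'
import numpy as np, cv2
from plant import robot
from scipy.spatial.transform import Rotation as R
def look(n,tag):
    p,d=robot.read_camera(n); np.savez(f'{tag}_{n}.npz',p=p,d=d)
    cv2.imwrite(f'pics/{tag}_{n}.png',cv2.cvtColor(p,cv2.COLOR_RGB2BGR)); return p,d
def cam(n):
    i=robot.camera_info(n); f=240/np.tan(np.radians(i['vertical_fov'])/2)
    return f,i['cx'],i['cy'],np.array(i['cam_to_world']),i
def pts(n,d):
    f,cx,cy,T,_=cam(n); v,u=np.mgrid[:480,:640]
    P=np.stack([(u-cx)/f*d,-(v-cy)/f*d,-d],-1)
    W=P@T[:3,:3].T+T[:3,3]; W[d==0]=np.nan; return W
def ray(n,u,v,z):
    f,cx,cy,T,_=cam(n); r=T[:3,:3]@np.array([(u-cx)/f,-(v-cy)/f,-1]); o=T[:3,3]
    return o+r*(z-o[2])/r[2]
E
python3 - <<'E'
from h import *
for n in('top','side'):
    look(n,'a'); i=robot.camera_info(n); print(n,i)
s=robot.read_state(); print(s)
E
```

```text
top {'vertical_fov': 52.55927203903828, 'cx': 317.30289593438897, 'cy': 229.23859028324594, 'cam_to_world': array([[-0.00715564,  0.99693278, -0.07793477,  0.5124783 ],
       [-0.99986246, -0.00596697,  0.0154743 ,  0.10796219],
       [ 0.0149618 ,  0.07803478,  0.99683836,  1.01305244],
       [ 0.        ,  0.        ,  0.        ,  1.        ]])}
side {'vertical_fov': 55.01119806583944, 'cx': 323.37760024612396, 'cy': 246.7136199958991, 'cam_to_world': array([[ 0.96735995,  0.13132862, -0.21671989,  0.40990882],
       [-0.25333452,  0.48085044, -0.83940722, -0.62080028],
       [-0.00602833,  0.86691156,  0.49842553,  0.50811351],
       [ 0.        ,  0.        ,  0.        ,  1.        ]])}
{'t': 0.1, 'q': array([-1.25236739e+00,  1.31074928e-01,  1.48914024e+00, -1.74189470e-05,
        1.52300141e+00, -8.53622218e-02]), 'dq': array([-1.48518119e-03, -2.92675224e-03, -1.17270227e-03, -3.35945147e-05,
       -6.55312811e-04, -1.25323622e-03]), 'joint_torque': array([ 8.90547417e-04, -5.61343825e+01, -4.93094265e+01,  7.69788120e-02,
        2.91229854e-02, -9.98602809e-05]), 'tool_pos': array([ 0.23562254, -0.55125472,  0.21771529]), 'orientation': array([-3.07620287e+00, -6.29651691e-01,  3.23566672e-04]), 'force': array([ 0.83127608, -0.49172492,  0.33866234]), 'wrist_torque': array([ 0.02570011,  0.02120314, -0.03169407]), 'opening': 0.09296299299918333}
```

View pics/a_top.png

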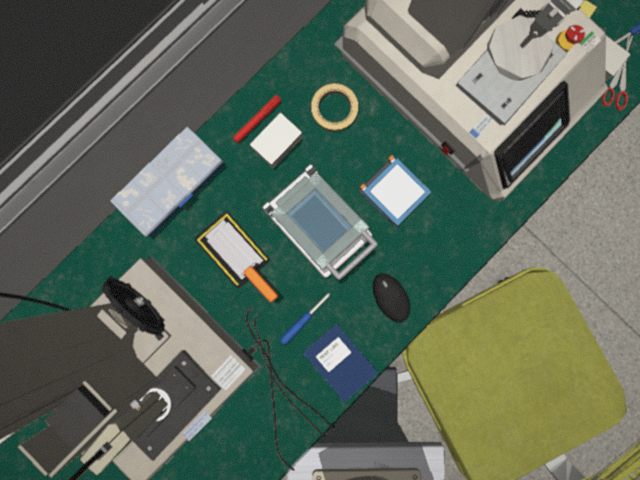

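View pics/a_side.png

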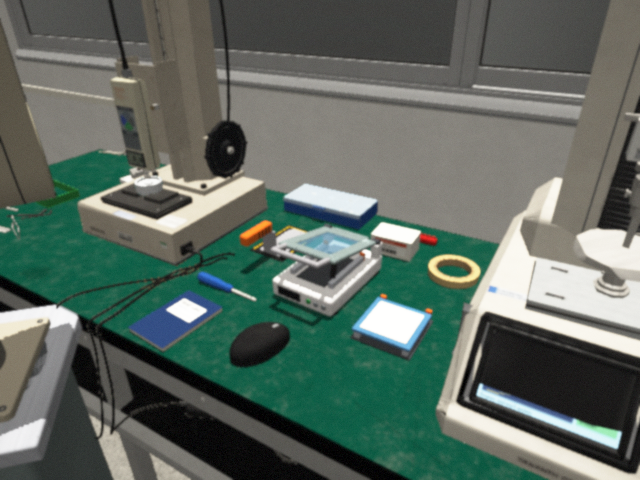

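Top view: reader centre about (322,222) with its bar at (352,258) and hinge at about (290,188). The plate on the rack is at (397,190) with end stops at (390,158) and (363,185). The lifter handle is at (260,284) and the mat at (232,250). The mouse is at (391,297) and the carton at (276,139). The side view shows the lid slightly raised at the front.

```bash
cat > m.py <<'E'
from h import *
import sys
def mask(p,lo,hi):
    return cv2.inRange(cv2.cvtColor(p,cv2.COLOR_RGB2HSV),lo,hi)
def biggest(m,roi):
    k=np.zeros_like(m);x0,y0,x1,y1=roi;k[y0:y1,x0:x1]=m[y0:y1,x0:x1]
    c,_=cv2.findContours(k,cv2.RETR_EXTERNAL,cv2.CHAIN_APPROX_NONE); return sorted(c,key=cv2.contourArea)[::-1]
def rect(n,c,z):
    W=np.array([ray(n,u,v,z)[:2] for u,v in c[:,0]])
    r=cv2.minAreaRect((W*1000).astype(np.float32)); return r
E
python3 - <<'E'
from m import *
z=np.load('a_top.npz');p,d=z['p'],z['d'];W=pts('top',d)
np.set_printoptions(precision=4,suppress=True)
o=mask(p,(5,150,120),(20,255,255));c=biggest(o,(235,255,290,310))[0]
print('handle',rect('top',c,.081), np.nanmedian(W[c[:,0,1],c[:,0,0]],0))
y=mask(p,(20,100,100),(35,255,255));c=biggest(y,(190,205,275,295)); print('mat',rect('top',np.vstack(c),.004))
b=mask(p,(95,90,80),(125,255,255));c=biggest(b,(355,150,435,230))[0]; print('plate',rect('top',c,.022))
o=mask(p,(5,120,100),(20,255,255))
for c in biggest(o,(355,150,400,195))[:2]: print('stop',cv2.contourArea(c),ray('top',*c[:,0].mean(0),.022))
for u,v in [(397,190),(322,222),(300,200),(330,190),(352,258),(310,265),(340,245),(360,235),(285,190),(260,284),(391,297),(276,139),(400,230)]: print(u,v,d[v,u],W[v,u])
im=cv2.cvtColor(p[150:310,190:440],cv2.COLOR_RGB2BGR)
cv2.imwrite('pics/c1.png',cv2.resize(im,None,fx=3.2,fy=3.2,interpolation=cv2.INTER_CUBIC))
zs=np.load('a_side.npz');im=cv2.cvtColor(zs['p'][200:360,230:440],cv2.COLOR_RGB2BGR)
cv2.imwrite('pics/c2.png',cv2.resize(im,None,fx=3.7,fy=3.7,interpolation=cv2.INTER_CUBIC))
E
```

```text
handle ((481.3625793457031, 202.59942626953125), (77.4190902709961, 20.922006607055664), 41.93644332885742) [0.481  0.2035 0.0791]
mat ((551.5144653320312, 270.2705078125), (129.3489227294922, 85.03266906738281), 41.35531997680664)
plate ((666.9484252929688, -71.90469360351562), (100.80704498291016, 100.85640716552734), 44.289852142333984)
stop 10.5 [ 0.7388 -0.0601  0.022 ]
stop 9.0 [ 0.6797 -0.0003  0.022 ]
397 190 1.0014228 [ 0.6699 -0.0722  0.0236]
322 222 0.92106485 [0.5979 0.0847 0.0961]
300 200 0.93851566 [0.6421 0.1265 0.0814]
330 190 0.9311901 [0.6598 0.0688 0.091 ]
352 258 1.011904 [0.5311 0.0204 0.0008]
310 265 1.0074275 [0.5172 0.108  0.0028]
340 245 0.90339786 [0.5534 0.052  0.1109]
360 235 0.90683496 [0.5719 0.0143 0.1094]
285 190 0.9805152 [0.6683 0.1575 0.0408]
260 284 0.9261098 [0.4814 0.2034 0.0801]
391 297 0.97339344 [ 0.452  -0.0539  0.0344]
276 139 0.9797889 [0.7708 0.175  0.0493]
400 230 1.0143517 [ 0.5887 -0.0803  0.0044]
```

View pics/c1.png

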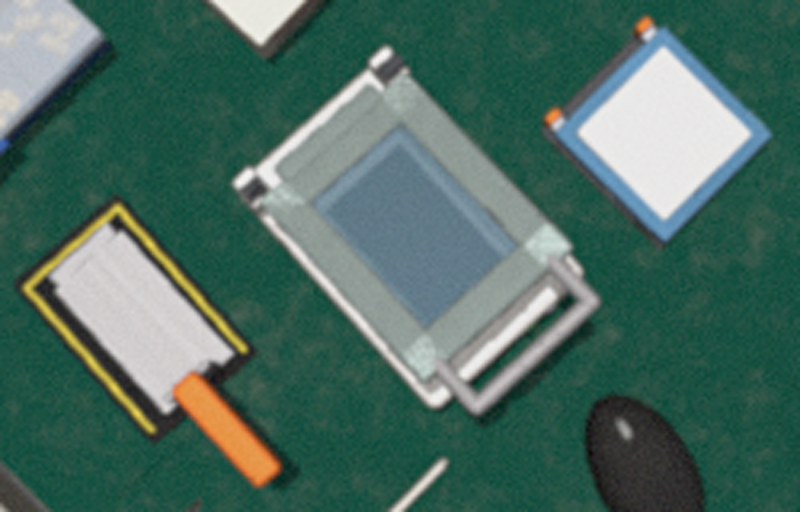

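View pics/c2.png

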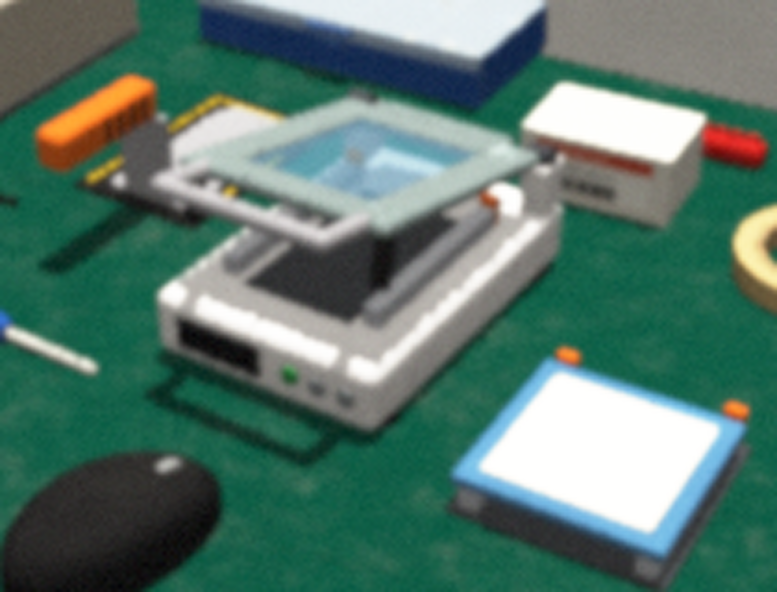

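Sizes check out: the plate measures 100.8 mm square at yaw 44°, the stops are 84 mm apart, and the handle is 77x21 mm at yaw 42°. The lid is slightly raised. Next I fit the lid plane and outline from depth.

```bash
cat >> h.py <<'E'
def T(): 
    s=robot.read_state(); M=np.eye(4); M[:3,:3]=R.from_rotvec(s['orientation']).as_matrix(); M[:3,3]=s['tool_pos']; return M,s
def pose(p,head,down,jaw_flip=1,graspoff=True):
    """tool z: heading head(deg), pitched down(deg; 90=straight down); jaw y in the vertical plane of head (jaw_flip: +1 -> y heads along head when down)"""
    h,e=np.radians(head),np.radians(down); H=np.array([np.cos(h),np.sin(h),0]);Z=np.array([0,0,1.])
    z=np.cos(e)*H-np.sin(e)*Z; y=(np.sin(e)*H+np.cos(e)*Z)*jaw_flip; x=np.cross(y,z)
    M=np.eye(4); M[:3,:3]=np.c_[x,y,z]; M[:3,3]=np.array(p)+(z*.019 if graspoff else 0); return M
def rows(M,n=10,M0=None):
    """constant row (shift mm, twist) repeated n times from now to M"""
    if M0 is None: M0=T()[0]
    D=np.linalg.inv(M0)@M; w=R.from_matrix(D[:3,:3]).as_rotvec(); th=np.linalg.norm(w)
    def f(t):
        E=np.eye(4);E[:3,:3]=R.from_rotvec(w/n).as_matrix();E[:3,3]=t;return np.linalg.matrix_power(E,n)[:3,3]
    A=np.c_[f([1,0,0]),f([0,1,0]),f([0,0,1])]; t=np.linalg.solve(A,D[:3,3])
    print(n,'rows: translation',(t*1000).round(1).tolist(),'twist',(w/n).round(4).tolist(),'| total mm',(D[:3,3]*1000).round(1),'rad',w.round(3))
E
python3 - <<'E'
from m import *
np.set_printoptions(precision=4,suppress=True)
z=np.load('a_top.npz');p,d=z['p'],z['d'];W=pts('top',d)
v,u=np.mgrid[:480,:640]
roi=(u>255)&(u<385)&(v>155)&(v<285)
m=roi&(W[...,2]>.062)
P=W[m]; 
r=cv2.minAreaRect((P[:,:2]*1000).astype(np.float32)); print('lid+bar',r, m.sum())
k,l=cv2.connectedComponents(m.astype(np.uint8)); 
A=np.c_[P[:,:2],np.ones(len(P))]; w=np.ones(len(P),bool)
for _ in range(6):
    c=np.linalg.lstsq(A[w],P[w,2],rcond=None)[0]; e=P[:,2]-A@c; w=abs(e)<.006
print('plane',c,w.mean(),'slope',np.degrees(np.arctan(np.hypot(*c[:2]))),'uphill dir',np.degrees(np.arctan2(c[1],c[0])))
yaw=np.radians(float(__import__('sys').argv[1]) if len(__import__('sys').argv)>1 else 41)
# outline in image
cs,_=cv2.findContours(cv2.morphologyEx(m.astype(np.uint8),cv2.MORPH_OPEN,np.ones((3,3))),0,1);cc=max(cs,key=cv2.contourArea)
print(cv2.boxPoints(cv2.minAreaRect(cc)))
for Y in (39,40,41,42,43):
    y=np.radians(Y); X=P[:,:2]@[np.cos(y),np.sin(y)]; V=P[:,:2]@[-np.sin(y),np.cos(y)]
    print(Y,'x',np.percentile(X,[.3,1,99,99.7]),'y',np.percentile(V,[.3,1,99,99.7]))
y=np.radians(41);X=P[:,:2]@[np.cos(y),np.sin(y)]
for x0 in np.arange(X.min(),X.max(),.01):
    s=(X>=x0)&(X<x0+.01); V=P[s,:2]@[-np.sin(y),np.cos(y)]; print(round(x0,3),s.sum(),np.median(P[s,2]),V.min(),V.max())
E
```

```text
lid+bar ((561.843994140625, 126.50799560546875), (204.21731567382812, 232.7178497314453), 41.23234176635742) 5719
plane [-0.1617 -0.1469  0.2047] 0.9760447630704668 slope 12.323880841050165 uphill dir -137.74011678642682
[[262.3972 207.274 ]
 [309.7671 163.2877]
 [381.7835 240.8438]
 [334.4137 284.8301]]
39 x [0.4167 0.4186 0.6115 0.6175] y [-0.3691 -0.3674 -0.152  -0.1456]
40 x [0.4115 0.413  0.6063 0.6114] y [-0.3779 -0.3764 -0.1608 -0.1544]
41 x [0.406  0.4075 0.6002 0.6056] y [-0.3868 -0.3855 -0.1695 -0.1633]
42 x [0.4002 0.4016 0.5946 0.5999] y [-0.3962 -0.3945 -0.1784 -0.1721]
43 x [0.3943 0.3957 0.5891 0.5943] y [-0.4065 -0.4041 -0.1872 -0.1808]
0.405 279 0.11742037480376677 -0.37763745675723887 -0.27881449382459594
0.415 72 0.1147747542916695 -0.3772623911118202 -0.2782949877383387
0.425 57 0.11364052815642156 -0.3765762149443594 -0.27785905664011296
0.435 213 0.11011914608897388 -0.3872061022941237 -0.2677143923778118
0.445 342 0.10881149938102969 -0.38724712064413636 -0.2676416688572467
0.455 343 0.10626584846637332 -0.3864724699043257 -0.2678992918289146
0.465 339 0.103216
[... 343 characters left out ...]
33 0.09204285682658819 -0.3868130202809653 -0.16891619597851198
0.525 318 0.09016054241880522 -0.3865604762844371 -0.2667854459731405
0.535 318 0.0879561007858965 -0.38582775054319507 -0.26705088131143395
0.545 315 0.08551782810431574 -0.38583184761201517 -0.26662204202786677
0.555 312 0.08322327227285459 -0.38536963743062286 -0.2664253199859627
0.565 315 0.08221622621903446 -0.3847753467652947 -0.26670847233334727
0.575 303 0.08037134066222718 -0.3849553513172101 -0.2661850337399208
0.585 295 0.07873470397123572 -0.38853673795766425 -0.26285813403332026
0.595 130 0.07660927821397728 -0.3890911365352329 -0.2623143570524986
0.605 27 0.06898827122368545 -0.38861783930169064 -0.2621669197985999
```

Yaw is 41.7° and the lid angle 12.3°. The bar is at (0.524, 0.021, 0.112) and the hinge at (0.663, 0.145, 0.072). The bar height agrees with 0.072 + 0.19·sin(12.3°) = 0.1125. Next is the approach.

```bash
cat >> h.py <<'E'
YR=41.7; HG=np.array([.6626,.1447,.072]); HD=np.array([np.cos(np.radians(YR)),np.sin(np.radians(YR)),0])
def bar(th): return HG+.19*(-np.cos(th)*HD+np.sin(th)*np.array([0,0,1]))
E
python3 - <<'E'
from h import *
B=bar(.215); print(B); M=pose(B,YR,45); M[:3,3]-=M[:3,2]*.1; print(M[:3,3])
rows(M,20)
E
```

```text
[0.5240049  0.02121627 0.11253601]
[ 0.48124072 -0.01688523  0.16981166]
20 rows: translation [32.4, 2.8, 8.6] twist [-0.0266, 0.0369, -0.0892] | total mm [ 435.8 -394.8   48.6] rad [-0.532  0.737 -1.784]
```

```bash
python3 -m pendant '[{"translation":[32.4,2.8,4],"twist":[-0.0266,0.0369,-0.0892],"grip":0},{"translation":[32.4,2.8,4],"twist":[-0.0266,0.0369,-0.0892],"grip":0},{"translation":[32.4,2.8,4],"twist":[-0.0266,0.0369,-0.0892],"grip":0},{"translation":[32.4,2.8,4],"twist":[-0.0266,0.0369,-0.0892],"grip":0},{"translation":[32.4,2.8,4],"twist":[-0.0266,0.0369,-0.0892],"grip":0},{"translation":[32.4,2.8,4],"twist":[-0.0266,0.0369,-0.0892],"grip":0},{"translation":[32.4,2.8,4],"twist":[-0.0266,0.0369,-0.0892],"grip":0},{"translation":[32.4,2.8,4],"twist":[-0.0266,0.0369,-0.0892],"grip":0},{"translation":[32.4,2.8,4],"twist":[-0.0266,0.0369,-0.0892],"grip":0},{"translation":[32.4,2.8,4],"twist":[-0.0266,0.0369,-0.0892],"grip":0}]' 20
python3 - <<'E'
from h import *
B=bar(.215); M=pose(B,YR,45); M[:3,3]-=M[:3,2]*.1; print(M[:3,3])
rows(M,10)
E
```

```text
t: 1.1
tool_pos: [0.476, -0.3331, 0.2179]
orientation: [2.274, 1.802, 0.613]
force: [0.9, 0.4, -0.4]
opening: 0.0466
[ 0.48124072 -0.01688523  0.16981166]
10 rows: translation [30.4, 1.4, 12.2] twist [-0.0259, 0.035, -0.0867] | total mm [294.8 -93.4  81.8] rad [-0.259  0.35  -0.867]
```

```bash
python3 -m pendant '[{"translation":[30.4,1.4,12.2],"twist":[-0.026,0.035,-0.0867],"grip":0},{"translation":[30.4,1.4,12.2],"twist":[-0.026,0.035,-0.0867],"grip":0},{"translation":[30.4,1.4,12.2],"twist":[-0.026,0.035,-0.0867],"grip":0},{"translation":[30.4,1.4,12.2],"twist":[-0.026,0.035,-0.0867],"grip":0},{"translation":[30.4,1.4,12.2],"twist":[-0.026,0.035,-0.0867],"grip":0},{"translation":[30.4,1.4,12.2],"twist":[-0.026,0.035,-0.0867],"grip":0},{"translation":[30.4,1.4,12.2],"twist":[-0.026,0.035,-0.0867],"grip":0},{"translation":[30.4,1.4,12.2],"twist":[-0.026,0.035,-0.0867],"grip":0},{"translation":[30.4,1.4,12.2],"twist":[-0.026,0.035,-0.0867],"grip":0},{"translation":[30.4,1.4,12.2],"twist":[-0.026,0.035,-0.0867],"grip":0}]'
python3 - <<'E'
from h import *
B=bar(.215); M=pose(B,YR,45); rows(M,6)
E
```

```text
t: 2.1
tool_pos: [0.4757, -0.0037, 0.1655]
orientation: [1.026, 2.426, 1.013]
force: [0.4, 0.4, -0.1]
opening: 0.0464
6 rows: translation [-2.4, -0.2, 15.6] twist [0.002, -0.0025, 0.0061] | total mm [-14.9  -1.9  93.5] rad [ 0.012 -0.015  0.037]
```

Approach over 7 rows, then close.

```bash
python3 -m pendant '[{"translation":[-7,-1,10],"twist":[0.006,-0.007,0.018],"grip":0},{"translation":[-7,-1,12],"twist":[0.006,-0.007,0.018],"grip":0},{"translation":[0,0,18],"twist":[0,0,0],"grip":0},{"translation":[0,0,18],"twist":[0,0,0],"grip":0},{"translation":[0,0,18],"twist":[0,0,0],"grip":0},{"translation":[0,0,17],"twist":[0,0,0],"grip":0},{"translation":[0,0,0],"twist":[0,0,0],"grip":-1},{"translation":[0,0,0],"twist":[0,0,0],"grip":-1},{"translation":[0,0,0],"twist":[0,0,0],"grip":-1},{"translation":[0,0,0],"twist":[0,0,0],"grip":-1}]' 20
python3 - <<'E'
from h import *
B=bar(.215); M=pose(B,YR,45); rows(M,1)
look('side','b')
# arc plan from the actual pose
for a,b in ((.215,.65),(.65,1.1),(1.1,1.5708)):
    e=lambda t:45+45*(t-.215)/(1.5708-.215)
    rows(pose(bar(b),YR,e(b)),8,pose(bar(a),YR,e(a)))
E
```

```text
t: 3.1
tool_pos: [0.53, 0.035, 0.0924]
orientation: [1.08, 2.421, 1.003]
force: [4.3, 4.0, 0.5]
opening: 0.0192
1 rows: translation [-6.2, 4.6, -4.9] twist [-0.002, -0.0077, 0.0007] | total mm [-6.2  4.6 -4.9] rad [-0.002 -0.008  0.001]
8 rows: translation [0.0, 8.6, -4.6] twist [0.0315, 0.0, 0.0] | total mm [  0.   72.2 -28.9] rad [0.252 0.    0.   ]
8 rows: translation [0.0, 9.6, -2.9] twist [0.0326, 0.0, -0.0] | total mm [  0.   78.8 -14.3] rad [ 0.261  0.    -0.   ]
8 rows: translation [-0.0, 10.4, -0.9] twist [0.0341, 0.0, 0.0] | total mm [-0.  83.4  2.6] rad [0.273 0.    0.   ]
```

```bash
python3 -c "
import cv2;i=cv2.imread('pics/b_side.png');cv2.imwrite('pics/b1.png',cv2.resize(i[120:360,150:450],None,fx=2.5,fy=2.5))"
```

```text
(no output)
```

View pics/b1.png

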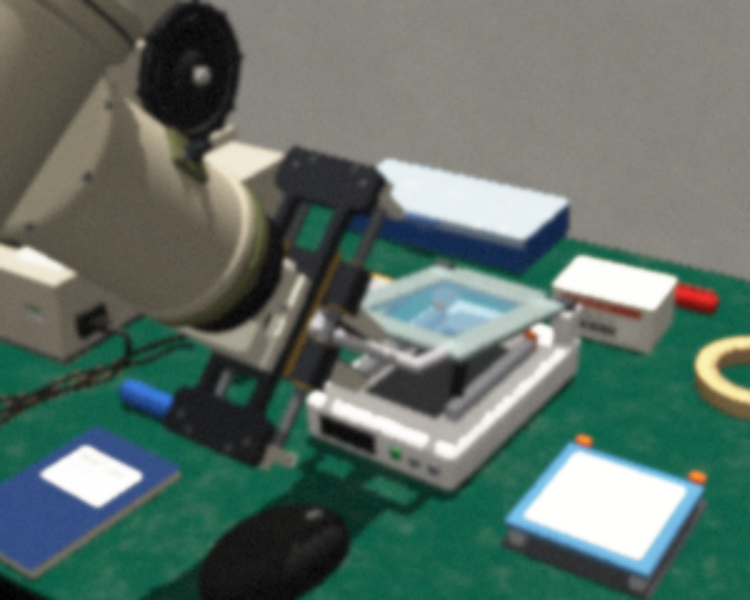

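The fingers straddle the bar, crop (325,345), but they sit 5 mm too deep and are still closing. I'll correct the pose and finish closing.

```bash
python3 -m pendant '[{"translation":[-3,2,-2.5],"twist":[0,-0.004,0],"grip":-0.6},{"translation":[-3,2.5,-2.5],"twist":[0,-0.004,0],"grip":-0.6},{"translation":[0,0,0],"twist":[0,0,0],"grip":-1},{"translation":[0,0,0],"twist":[0,0,0],"grip":-1},{"translation":[0,0,0],"twist":[0,0,0],"grip":-1},{"translation":[0,0,0],"twist":[0,0,0],"grip":-1},{"translation":[0,0,0],"twist":[0,0,0],"grip":-1},{"translation":[0,0,0],"twist":[0,0,0],"grip":-1},{"translation":[0,0,0],"twist":[0,0,0],"grip":-1},{"translation":[0,0,0],"twist":[0,0,0],"grip":-1}]' 20
python3 - <<'E'
from h import *
B=bar(.215); M=pose(B,YR,45); rows(M,1)
E
```

```text
t: 4.15
tool_pos: [0.5339, 0.0275, 0.1003]
orientation: [1.082, 2.413, 0.991]
force: [0.6, 0.2, -1.2]
opening: 0.0092
1 rows: translation [1.9, 0.5, 2.2] twist [-0.0039, 0.0048, 0.0017] | total mm [1.9 0.5 2.2] rad [-0.004  0.005  0.002]
```

```bash
python3 -m pendant '[{"translation":[0,8,-5.7],"twist":[0.0315,0,0],"grip":-1},{"translation":[0,8.1,-5.5],"twist":[0.0315,0,0],"grip":-1},{"translation":[0,8.2,-5.3],"twist":[0.0315,0,0],"grip":-1},{"translation":[0,8.3,-5.1],"twist":[0.0315,0,0],"grip":-1},{"translation":[0,8.4,-4.9],"twist":[0.0315,0,0],"grip":-1},{"translation":[0,8.5,-4.7],"twist":[0.0315,0,0],"grip":-1},{"translation":[0,8.7,-4.4],"twist":[0.0315,0,0],"grip":-1},{"translation":[0,8.8,-4.2],"twist":[0.0315,0,0],"grip":-1},{"translation":[0,8.9,-4],"twist":[0.0315,0,0],"grip":-1},{"translation":[0,9,-3.8],"twist":[0.0315,0,0],"grip":-1}]'
cat >> h.py <<'E'
def lidnow():
    M,s=T(); g=M[:3,3]-M[:3,2]*.019-HG; x,z=g@HD,g[2]
    th=np.arctan2(z,-x); e=np.degrees(np.arcsin(-M[2,2])); print('theta',round(th,4),'r',round(np.hypot(x,z),4),'elev',round(e,2),'lat',round(g@[-HD[1],HD[0],0],4),'F',s['force'].round(1),'open',s['opening']); return th,e
E
python3 -c "
from h import *
t,e=lidnow()
for b in (t+(1.56-t)/2,1.5708): E=e+(90-e)*(b-t)/(1.5708-t); rows(pose(bar(b),YR,E),10)"
```

```text
t: 5.15
tool_pos: [0.5614, 0.0518, 0.1826]
orientation: [1.2, 2.636, 0.597]
force: [-4.2, -4.6, -0.3]
opening: 0.0092
theta 0.7205 r 0.1936 elev 64.45 lat -0.0019 F [-4.2 -4.6 -0.3] open 0.009197088704744756
10 rows: translation [0.2, 7.3, -2.0] twist [0.022, 0.0005, -0.0011] | total mm [  2.7  74.9 -12.4] rad [ 0.22   0.005 -0.011]
10 rows: translation [0.3, 14.9, -2.5] twist [0.0446, 0.0003, -0.0011] | total mm [  3.6 149.9   4.7] rad [ 0.446  0.003 -0.011]
```

```bash
python3 -m pendant '[{"translation":[0,7.3,-3.3],"twist":[0.022,0,-0.001],"grip":-1},{"translation":[0,7.3,-3],"twist":[0.022,0,-0.001],"grip":-1},{"translation":[0,7.3,-2.7],"twist":[0.022,0,-0.001],"grip":-1},{"translation":[0,7.3,-2.4],"twist":[0.022,0,-0.001],"grip":-1},{"translation":[0,7.3,-2.1],"twist":[0.022,0,-0.001],"grip":-1},{"translation":[0,7.4,-1.8],"twist":[0.022,0,-0.001],"grip":-1},{"translation":[0,7.4,-1.5],"twist":[0.022,0,-0.001],"grip":-1},{"translation":[0,7.4,-1.2],"twist":[0.022,0,-0.001],"grip":-1},{"translation":[0,7.4,-1],"twist":[0.022,0,-0.001],"grip":-1},{"translation":[0,7.4,-0.8],"twist":[0.022,0,-0.001],"grip":-1}]'
python3 -c "
from h import *
t,e=lidnow()
for b in (1.5708,): E=e+(90-e)*(b-t)/(1.5708-t); rows(pose(bar(b),YR,E),10)"
```

```text
t: 6.15
tool_pos: [0.5997, 0.0857, 0.2257]
orientation: [1.253, 2.784, 0.262]
force: [-11.1, -3.7, 9.7]
opening: 0.0093
theta 1.0909 r 0.1944 elev 79.23 lat -0.0022 F [-11.1  -3.7   9.7] open 0.00927254681319802
10 rows: translation [0.2, 8.8, -0.8] twist [0.0188, 0.0, -0.0002] | total mm [ 2.4 87.9 -0.9] rad [ 0.188  0.    -0.002]
```

```bash
python3 -m pendant '[{"translation":[0,8.8,-2.3],"twist":[0.019,0,0],"grip":-1},{"translation":[0,8.8,-2],"twist":[0.019,0,0],"grip":-1},{"translation":[0,8.8,-1.7],"twist":[0.019,0,0],"grip":-1},{"translation":[0,8.8,-1.3],"twist":[0.019,0,0],"grip":-1},{"translation":[0,8.8,-1],"twist":[0.019,0,0],"grip":-1},{"translation":[0,8.8,-0.6],"twist":[0.019,0,0],"grip":-1},{"translation":[0,8.8,-0.3],"twist":[0.019,0,0],"grip":-1},{"translation":[0,8.8,0],"twist":[0.019,0,0],"grip":-1},{"translation":[0,8.8,0.3],"twist":[0.019,0,0],"grip":-1},{"translation":[0,8.8,0.6],"twist":[0.019,0,0],"grip":-1}]'
python3 - <<'E'
from h import *
t,e=lidnow()
rows(pose(bar(1.5708),YR,90),1)
look('top','c'); p,d=look('side','c')
E
```

```text
t: 7.15
tool_pos: [0.6603, 0.1394, 0.2483]
orientation: [-1.288, -2.852, 0.035]
force: [-4.6, -1.9, 7.2]
opening: 0.0092
theta 1.5463 r 0.1954 elev 88.53 lat -0.0025 F [-4.6 -1.9  7.2] open 0.00915627273443268
1 rows: translation [2.4, 5.4, 5.2] twist [-0.0256, -0.0018, -0.0056] | total mm [2.4 5.4 5.2] rad [-0.026 -0.002 -0.006]
```

```bash
cat >> h.py <<'E'
def lidplane(tag,n='side'):
    d=np.load(f'{tag}_{n}.npz')['d']; W=pts(n,d); g=W-HG
    x=g@HD; y=g@np.array([-HD[1],HD[0],0]); z=g[...,2]
    m=(abs(x)<.03)&(abs(y)<.055)&(z>.03)&(z<.155); a=np.c_[z[m],y[m],np.ones(m.sum())]; w=np.ones(m.sum(),bool)
    for _ in range(8):
        c=np.linalg.lstsq(a[w],x[m][w],rcond=None)[0]; e=x[m]-a@c; w=abs(e)<.005
    print(n,'pts',m.sum(),w.mean(),'lean back deg',np.degrees(np.arctan(c[0])).round(2),'yaw err deg',np.degrees(np.arctan(c[1])).round(2),'offset',c[2].round(4))
E
python3 - <<'E'
from h import *
lidplane('c')
i=cv2.imread('pics/c_side.png');cv2.imwrite('pics/c3.png',cv2.resize(i[60:360,200:500],None,fx=2,fy=2))
E
```

```text
side pts 3049 0.9839291571006887 lean back deg -2.38 yaw err deg 0.18 offset 0.0024
```

View pics/c3.png

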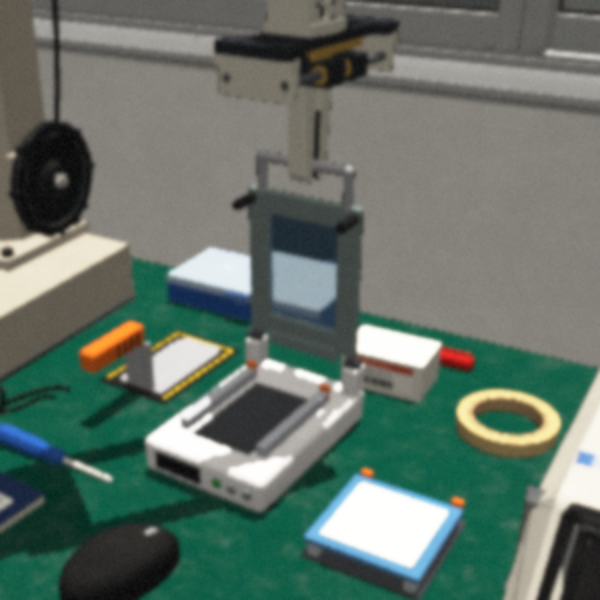

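```bash
python3 -m pendant '[{"translation":[0,4,0],"twist":[0,0,0],"grip":-1},{"translation":[0,4.5,0],"twist":[0,0,0],"grip":-1},{"translation":[0,0,0],"twist":[0,0,0],"grip":-1},{"translation":[0,0,0],"twist":[0,0,0],"grip":-1},{"translation":[0,0,0],"twist":[0,0,0],"grip":-1},{"translation":[0,0,0],"twist":[0,0,0],"grip":-1},{"translation":[0,0,0],"twist":[0,0,0],"grip":-1},{"translation":[0,0,0],"twist":[0,0,0],"grip":-1},{"translation":[0,0,0],"twist":[0,0,0],"grip":-1},{"translation":[0,0,0],"twist":[0,0,0],"grip":-1}]'
python3 - <<'E'
from h import *
lidnow(); look('side','d'); lidplane('d')
E
```

```text
t: 8.25
tool_pos: [0.6677, 0.146, 0.2482]
orientation: [-1.288, -2.852, 0.034]
force: [-0.8, 0.1, 2.3]
opening: 0.0093
theta 1.5969 r 0.1952 elev 88.58 lat -0.0024 F [-0.8  0.1  2.3] open 0.009257210797471866
side pts 3100 0.9835483870967742 lean back deg 0.24 yaw err deg 0.16 offset 0.0023
```

Lid now measures 0.24° past upright. Release, rise, then measure the clearance to the big device and work out the lifter approach.

```bash
python3 -m pendant '[{"translation":[0,0,0],"twist":[0,0,0],"grip":-0.3},{"translation":[0,0,0],"twist":[0,0,0],"grip":-0.3},{"translation":[0,0,0],"twist":[0,0,0],"grip":-0.3},{"translation":[0,0,-8],"twist":[0,0,0],"grip":-0.3},{"translation":[0,0,-15],"twist":[0,0,0],"grip":-0.2},{"translation":[0,0,-20],"twist":[0,0,0],"grip":-0.1},{"translation":[0,0,-20],"twist":[0,0,0],"grip":0},{"translation":[0,0,-10],"twist":[0,0,-0.14],"grip":0.1},{"translation":[0,0,0],"twist":[0,0,-0.14],"grip":0.2},{"translation":[0,0,0],"twist":[0,0,-0.14],"grip":0.2}]'
python3 - <<'E'
from m import *
np.set_printoptions(precision=3,suppress=True)
look('side','e'); lidplane('e')
p,d=look('top','e'); W=pts('top',np.load('a_top.npz')['d'])
for u,v in [(495,190),(470,165),(450,148),(430,125),(400,100),(375,80),(345,45),(440,140)]: print(u,v,W[v,u])
# plate/stops lateral distance of tall things in rack frame
c=np.array([.667,-.072]);f=np.radians(44.4);a=np.array([np.cos(f),np.sin(f)]);b=np.array([-a[1],a[0]])
v,u=np.mgrid[:480,:640]
m=(u<500)&(v<200)&(W[...,2]>.1)&(W[...,0]>.3)&(u>340);P=W[m][:,:2]-c
X=P@a;Y=P@b
for x0 in np.arange(-.2,.3,.05):
    s=(X>x0)&(X<x0+.05); print('rack x',x0.round(2),'nearest y',Y[s].max() if s.any() else None)
# reader rails
gp=pose([.4814+.021*np.cos(np.radians(41.9)),.2030+.021*np.sin(np.radians(41.9)),.070],41.9-90,90)
print(gp); gp[2,3]+=.1; rows(gp,10)
E
```

```text
t: 9.3
tool_pos: [0.6699, 0.1474, 0.3311]
orientation: [-0.647, -3.062, 0.026]
force: [-0.2, 0.7, -0.1]
opening: 0.0554
side pts 3099 0.9819296547273314 lean back deg 0.21 yaw err deg 0.17 offset 0.0023
495 190 [ 0.664 -0.262  0.057]
470 165 [ 0.705 -0.199  0.1  ]
450 148 [ 0.743 -0.167  0.084]
430 125 [ 0.786 -0.126  0.093]
400 100 [ 0.842 -0.072  0.075]
375 80 [ 0.887 -0.025  0.064]
345 45 [0.95  0.036 0.085]
440 140 [ 0.763 -0.152  0.067]
rack x -0.2 nearest y None
rack x -0.15 nearest y -0.1323009730414259
rack x -0.1 nearest y -0.11745685975002496
rack x -0.05 nearest y -0.12206671347228185
rack x -0.0 nearest y -0.12144390491980524
rack x 0.05 nearest y -0.12068543416048942
rack x 0.1 nearest y -0.12059715779741517
rack x 0.15 nearest y -0.1199691931996935
rack x 0.2 nearest y -0.11892776593348932
rack x 0.25 nearest y -0.11928973185551961
[[ 0.744  0.668  0.     0.497]
 [ 0.668 -0.744 -0.     0.217]
 [ 0.     0.    -1.     0.051]
 [ 0.     0.     0.     1.   ]]
10 rows: translation [13.2, -17.5, 18.2] twist [-0.002, 0.0013, 0.1991] | total mm [184.8  -3.6 181.7] rad [-0.02   0.013  1.991]
```

```bash
python3 - <<'E'
from h import *
gp=pose([.4814+.021*np.cos(np.radians(41.9)),.2030+.021*np.sin(np.radians(41.9)),.070],41.9-90,90)
gp[2,3]=.32; rows(gp,14)
E
```

```text
14 rows: translation [9.0, -12.9, 1.0] twist [-0.0014, 0.0009, 0.1422] | total mm [186.1  -6.7  12.7] rad [-0.02   0.013  1.991]
```

```bash
python3 -m pendant '[{"translation":[9,-12.9,0],"twist":[-0.001,0.001,0.142],"grip":0},{"translation":[9,-12.9,0],"twist":[-0.001,0.001,0.142],"grip":0},{"translation":[9,-12.9,0],"twist":[-0.001,0.001,0.142],"grip":0},{"translation":[9,-12.9,0],"twist":[-0.001,0.001,0.142],"grip":0},{"translation":[9,-12.9,0],"twist":[-0.001,0.001,0.142],"grip":0},{"translation":[9,-12.9,0],"twist":[-0.001,0.001,0.142],"grip":0},{"translation":[9,-12.9,5],"twist":[-0.001,0.001,0.142],"grip":0},{"translation":[9,-12.9,10],"twist":[-0.001,0.001,0.142],"grip":0},{"translation":[9,-12.9,20],"twist":[-0.001,0.001,0.142],"grip":0},{"translation":[9,-12.9,20],"twist":[-0.001,0.001,0.142],"grip":0}]'
python3 - <<'E'
from h import *
gp=pose([.4814+.021*np.cos(np.radians(41.9)),.2030+.021*np.sin(np.radians(41.9)),.070],41.9-90,90)
gp[2,3]=.13; rows(gp,8)
E
```

```text
t: 10.4
tool_pos: [0.5255, 0.1654, 0.2866]
orientation: [2.573, 1.802, 0.002]
force: [0.1, -0.2, -0.6]
opening: 0.0463
8 rows: translation [3.6, -6.5, 19.6] twist [0.0001, -0.0001, 0.0613] | total mm [ 38.7 -44.6 156.6] rad [ 0.001 -0.001  0.491]
```

```bash
python3 -m pendant '[{"translation":[3.6,-6.5,10],"twist":[0,0,0.0613],"grip":0},{"translation":[3.6,-6.5,14],"twist":[0,0,0.0613],"grip":0},{"translation":[3.6,-6.5,20],"twist":[0,0,0.0613],"grip":0},{"translation":[3.6,-6.5,20],"twist":[0,0,0.0613],"grip":0},{"translation":[3.6,-6.5,20],"twist":[0,0,0.0613],"grip":0},{"translation":[3.6,-6.5,20],"twist":[0,0,0.0613],"grip":0},{"translation":[3.6,-6.5,20],"twist":[0,0,0.0613],"grip":0},{"translation":[3.6,-6.5,20],"twist":[0,0,0.0613],"grip":0},{"translation":[0,0,10],"twist":[0,0,0],"grip":0},{"translation":[0,0,0],"twist":[0,0,0],"grip":0}]'
python3 - <<'E'
from h import *
gp=pose([.4814+.021*np.cos(np.radians(41.9)),.2030+.021*np.sin(np.radians(41.9)),.070],41.9-90,90)
rows(gp,1)
E
```

```text
t: 11.4
tool_pos: [0.4969, 0.2214, 0.1318]
orientation: [2.972, 1.018, 0.007]
force: [-0.2, 0.6, -0.3]
opening: 0.0465
1 rows: translation [-2.9, 3.4, 80.8] twist [0.0016, -0.0041, -0.0714] | total mm [-2.9  3.4 80.8] rad [ 0.002 -0.004 -0.071]
```

```bash
python3 -m pendant '[{"translation":[-1.5,1.7,5],"twist":[0.001,-0.002,-0.036],"grip":0},{"translation":[-1.4,1.7,16],"twist":[0.001,-0.002,-0.036],"grip":0},{"translation":[0,0,20],"twist":[0,0,0],"grip":0},{"translation":[0,0,20],"twist":[0,0,0],"grip":0},{"translation":[0,0,18],"twist":[0,0,0],"grip":0},{"translation":[0,0,0],"twist":[0,0,0],"grip":0},{"translation":[0,0,0],"twist":[0,0,0],"grip":0},{"translation":[0,0,0],"twist":[0,0,0],"grip":0},{"translation":[0,0,0],"twist":[0,0,0],"grip":-0.3},{"translation":[0,0,0],"twist":[0,0,0],"grip":-0.4}]'
python3 - <<'E'
from h import *
gp=pose([.4814+.021*np.cos(np.radians(41.9)),.2030+.021*np.sin(np.radians(41.9)),.070],41.9-90,90)
rows(gp,1)
E
```

```text
t: 12.4
tool_pos: [0.5074, 0.2169, 0.0659]
orientation: [2.932, 1.123, 0.029]
force: [-0.9, 1.3, -0.4]
opening: 0.0346
1 rows: translation [-7.9, -7.1, 14.7] twist [0.008, -0.0168, -0.0001] | total mm [-7.9 -7.1 14.7] rad [ 0.008 -0.017 -0.   ]
```

```bash
python3 -m pendant '[{"translation":[-4,-3.5,0],"twist":[0.004,-0.008,0],"grip":0},{"translation":[-4,-3.5,0],"twist":[0.004,-0.008,0],"grip":0},{"translation":[0,0,5],"twist":[0,0,0],"grip":0},{"translation":[0,0,5],"twist":[0,0,0],"grip":0},{"translation":[0,0,4],"twist":[0,0,0],"grip":0},{"translation":[0,0,0],"twist":[0,0,0],"grip":0},{"translation":[0,0,0],"twist":[0,0,0],"grip":0},{"translation":[0,0,0],"twist":[0,0,0],"grip":0},{"translation":[0,0,0],"twist":[0,0,0],"grip":0},{"translation":[0,0,0],"twist":[0,0,0],"grip":0}]'
python3 - <<'E'
from h import *
gp=pose([.4814+.021*np.cos(np.radians(41.9)),.2030+.021*np.sin(np.radians(41.9)),.070],41.9-90,90)
rows(gp,1); s=robot.read_state(); print(s['q'].round(3),s['dq'].round(3))
E
```

```text
t: 13.4
tool_pos: [0.496, 0.217, 0.0511]
orientation: [-2.933, -1.124, 0.0]
force: [0.6, 0.1, 0.4]
opening: 0.0467
1 rows: translation [0.8, 0.7, 0.1] twist [-0.0004, -0.0, 0.0003] | total mm [0.8 0.7 0.1] rad [-0. -0.  0.]
[0.317 0.121 1.817 0.    1.204 1.157] [-0.001 -0.001 -0.003  0.001  0.002 -0.001]
```

```bash
python3 -m pendant '[{"translation":[0,0,0],"twist":[0,0,0],"grip":-0.4},{"translation":[0,0,0],"twist":[0,0,0],"grip":-0.5},{"translation":[0,0,0],"twist":[0,0,0],"grip":-0.6},{"translation":[0,0,0],"twist":[0,0,0],"grip":-0.8},{"translation":[0,0,0],"twist":[0,0,0],"grip":-1},{"translation":[0,0,0],"twist":[0,0,0],"grip":-1},{"translation":[0,0,0],"twist":[0,0,0],"grip":-1},{"translation":[0,0,-4],"twist":[0,0,0],"grip":-1},{"translation":[0,0,-8],"twist":[0,0,0],"grip":-1},{"translation":[0,0,-8],"twist":[0,0,0],"grip":-1}]' 60
python3 - <<'E'
from h import *
M,s=T(); print(M.round(4),s['opening'],s['force'])
look('top','f');look('side','f')
E
```

```text
t: 14.4
tool_pos: [0.4946, 0.2165, 0.0709]
orientation: [-2.933, -1.123, 0.006]
force: [0.5, -0.2, -0.8]
opening: 0.0197
[[ 7.442e-01  6.680e-01 -3.400e-03  4.946e-01]
 [ 6.680e-01 -7.442e-01 -8.000e-04  2.165e-01]
 [-3.100e-03 -1.700e-03 -1.000e+00  7.090e-02]
 [ 0.000e+00  0.000e+00  0.000e+00  1.000e+00]] 0.019731430908751492 [ 0.45988642 -0.20228597 -0.75957183]
```

```bash
cat >> h.py <<'E'
RC=np.array([.667,-.072]); RY=44.4   # plate centre, rack yaw
def frame(yaw): f=np.radians(yaw); a=np.array([np.cos(f),np.sin(f)]); return a,np.array([-a[1],a[0]])
def lift_pose(c,yaw,dx,dy,z,gx=.072,gz=.066):
    """tool pose for lifter origin at c + dx along yaw + dy lateral, blade underside z"""
    a,b=frame(yaw); o=np.asarray(c)+a*(dx-gx)+b*dy; return pose([o[0],o[1],z+gz],yaw-90,90)
E
python3 - <<'E'
from h import *
M=lift_pose(RC,RY,-.145,0,.11); print(M[:3,3]); M0=T()[0]; M0[2,3]+=.08; rows(M,13,M0)
E
```

```text
[ 0.51195943 -0.22382694  0.157     ]
13 rows: translation [-22.2, 25.6, -0.4] twist [-0.0, 0.0, -0.0033] | total mm [-282.4  338.7   -4.9] rad [-0.     0.    -0.043]
```

```bash
python3 -m pendant '[{"translation":[0,0,-15],"twist":[0,0,0],"grip":-1},{"translation":[-5,0,-20],"twist":[0,0,0],"grip":-1},{"translation":[-15,0,-20],"twist":[0,0,0],"grip":-1},{"translation":[-22,5,-18],"twist":[0,0,0],"grip":-1},{"translation":[-22,15,-10],"twist":[0,0,-0.003],"grip":-1},{"translation":[-22,26,-5],"twist":[0,0,-0.003],"grip":-1},{"translation":[-22,26,0],"twist":[0,0,-0.003],"grip":-1},{"translation":[-22,26,0],"twist":[0,0,-0.003],"grip":-1},{"translation":[-22,26,0],"twist":[0,0,-0.003],"grip":-1},{"translation":[-22,26,0],"twist":[0,0,-0.003],"grip":-1}]'
python3 - <<'E'
from h import *
M=lift_pose(RC,RY,-.145,0,.09);rows(M,8)
E
```

```text
t: 15.5
tool_pos: [0.469, -0.0146, 0.1755]
orientation: [2.916, 1.162, 0.016]
force: [0.2, 0.8, -1.6]
opening: 0.0195
8 rows: translation [-14.3, 22.6, 4.8] twist [0.0008, -0.001, -0.0021] | total mm [-113.1  181.2   38.7] rad [ 0.007 -0.008 -0.017]
```

```bash
python3 -m pendant '[{"translation":[-14.3,22.6,3],"twist":[0.001,-0.001,-0.002],"grip":-1},{"translation":[-14.3,22.6,3],"twist":[0.001,-0.001,-0.002],"grip":-1},{"translation":[-14.3,22.6,3],"twist":[0.001,-0.001,-0.002],"grip":-1},{"translation":[-14.3,22.6,3],"twist":[0.001,-0.001,-0.002],"grip":-1},{"translation":[-14.3,22.6,3],"twist":[0.001,-0.001,-0.002],"grip":-1},{"translation":[-14.3,22.6,3],"twist":[0.001,-0.001,-0.002],"grip":-1},{"translation":[-12,18,3],"twist":[0.001,-0.001,-0.002],"grip":-1},{"translation":[-6,8,3],"twist":[0.001,-0.001,-0.002],"grip":-1},{"translation":[0,0,0],"twist":[0,0,0],"grip":-1},{"translation":[0,0,0],"twist":[0,0,0],"grip":-1}]'
python3 - <<'E'
from h import *
M=lift_pose(RC,RY,-.145,0,.09);rows(M,1);print(T()[0].round(4))
look('top','g');look('side','g')
i=cv2.imread('pics/g_top.png');cv2.imwrite('pics/g1.png',cv2.resize(i[130:370,330:540],None,fx=2.5,fy=2.5))
E
```

```text
t: 16.5
tool_pos: [0.5081, -0.2161, 0.1629]
orientation: [2.906, 1.176, 0.012]
force: [-0.7, -0.0, -2.4]
opening: 0.0198
1 rows: translation [-2.8, 8.0, 25.9] twist [0.009, -0.0045, -0.0056] | total mm [-2.8  8.  25.9] rad [ 0.009 -0.005 -0.006]
[[ 0.7183  0.6956  0.0095  0.5081]
 [ 0.6957 -0.7183 -0.0033 -0.2161]
 [ 0.0045  0.009  -0.9999  0.1629]
 [ 0.      0.      0.      1.    ]]
```

View pics/g1.png

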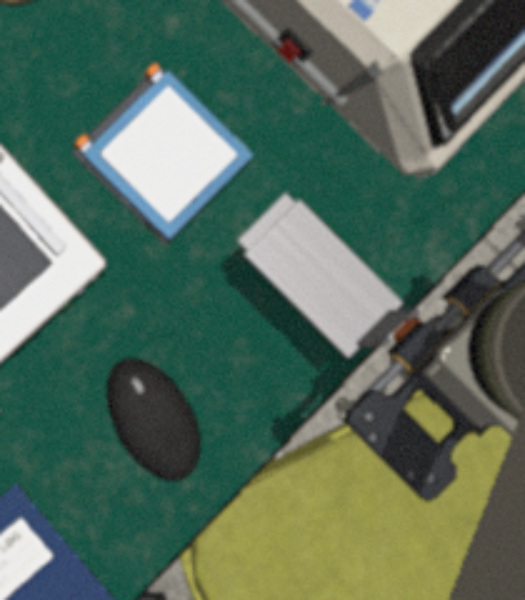

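The blade is held straight ahead of the gripper, crop (320,275), and the plate and rack are undisturbed at (168,155). Now I measure the blade in the tool frame, plus the rail edges and stops.

```bash
cat >> m.py <<'E'
def blade(tag,M,plot=True):
    """lifter pose in tool frame from top depth"""
    d=np.load(f'{tag}_top.npz')['d'];W=pts('top',d)
    L=(W-M[:3,3])@M[:3,:3]   # tool axes
    m=(L[...,0]>.022)&(L[...,0]<.15)&(abs(L[...,1])<.045)&(abs(L[...,2]-.045)<.02)
    P=L[m]; A=np.c_[P[:,:2],np.ones(len(P))]; w=np.ones(len(P),bool)
    for _ in range(6):
        c=np.linalg.lstsq(A[w],P[w,2],rcond=None)[0]; e=P[:,2]-A@c; w=abs(e)<.004
    Q=P[w]; r=cv2.minAreaRect((Q[:,:2]*1000).astype(np.float32))
    print('blade n',w.sum(),'pitch(dz/dx) deg',np.degrees(c[0]).round(2),'roll dz/dy',np.degrees(c[1]).round(2),'z at x=.072',(c[2]+.072*c[0]).round(4),'rect',np.round(r[0],1),np.round(r[1],1),round(r[2],2),'tip x',np.percentile(Q[:,0],99.5).round(4))
def plate(tag,z,roi):
    p=np.load(f'{tag}_top.npz')['p'];b=mask(p,(95,90,80),(125,255,255));c=biggest(b,roi)[0]; r=rect('top',c,z); print('plate',np.round(r[0],1),np.round(r[1],1),round(r[2],2)); return r
E
python3 - <<'E'
from m import *
blade('g',T()[0]); plate('g',.022,(355,150,435,230))
# rack rail/base corners from side view: dark mask around plate in top
p=np.load('g_top.npz')['p']; o=mask(p,(5,120,100),(20,255,255))
q=[ray('top',*(lambda M:(M['m10']/M['m00'],M['m01']/M['m00']))(cv2.moments(c)),.022) for c in biggest(o,(355,150,400,195))[:2]]
q=np.array(q)[:,:2]; v=q[0]-q[1]; a,b=frame(RY); print('stops',q,'dist',np.linalg.norm(v),'yaw',np.degrees(np.arctan2(-v[0],v[1]))%180,'mid rel plate x,y',(q.mean(0)-RC)@a,(q.mean(0)-RC)@b)
ps=np.load('g_side.npz')['p'];o=mask(ps,(5,120,100),(20,255,255))
for c in biggest(o,(340,270,450,330))[:2]: 
    M=cv2.moments(c); print('side stop',ray('side',M['m10']/M['m00'],M['m01']/M['m00'],.020))
b=mask(ps,(95,90,80),(125,255,255));c=biggest(b,(340,280,450,370))[0]; print('side plate',rect('side',c,.022))
E
```

```text
blade n 1843 pitch(dz/dx) deg 0.35 roll dz/dy -0.22 z at x=.072 0.0434 rect [77.7  0.6] [ 58.4 111.7] 89.03 tip x 0.1331
plate [666.9 -71.9] [100.8 100.9] 44.29
stops [[ 7.38919470e-01 -6.02238251e-02]
 [ 6.79272540e-01  1.23925189e-04]] dist 0.08485049928558104 yaw 44.66537192886682 mid rel plate x,y 0.05942735791976575 0.0005191328963264907
side stop [ 0.7404697  -0.05684948  0.02      ]
side stop [0.68293946 0.00107094 0.02      ]
side plate ((671.9797973632812, -76.49061584472656), (105.0574722290039, 89.00607299804688), 44.13001251220703)
```

```bash
python3 -m pendant '[{"translation":[-2.8,8,5],"twist":[0.008,-0.005,0],"grip":-1},{"translation":[0,0,15],"twist":[0,0,0],"grip":-1},{"translation":[0,0,20],"twist":[0,0,0],"grip":-1},{"translation":[0,0,20],"twist":[0,0,0],"grip":-1},{"translation":[0,0,18],"twist":[0,0,0],"grip":-1},{"translation":[0,0,15],"twist":[0,0,0],"grip":-1},{"translation":[0,0,8],"twist":[0,0,0],"grip":-1},{"translation":[0,0,0],"twist":[0,0,0],"grip":-1},{"translation":[0,0,0],"twist":[0,0,0],"grip":-1},{"translation":[0,0,0],"twist":[0,0,0],"grip":-1}]'
python3 - <<'E'
from m import *
M=lift_pose(RC,44.1,-.145,0,.008);rows(M,1)
look('top','h');look('side','h');blade('h',T()[0])
i=cv2.imread('pics/h_side.png');cv2.imwrite('pics/h1.png',cv2.resize(i[240:440,270:470],None,fx=3,fy=3))
E
```

```text
t: 17.6
tool_pos: [0.5112, -0.2191, 0.0522]
orientation: [-2.906, -1.187, 0.004]
force: [-0.2, 0.5, -1.5]
opening: 0.0196
1 rows: translation [-2.7, 2.8, -2.8] twist [-0.0036, 0.0015, 0.0058] | total mm [-2.7  2.8 -2.8] rad [-0.004  0.002  0.006]
blade n 2033 pitch(dz/dx) deg 2.4 roll dz/dy -0.14 z at x=.072 0.045 rect [85.9 -0. ] [ 89.8 127.7] 89.92 tip x 0.1494
```

View pics/h1.png

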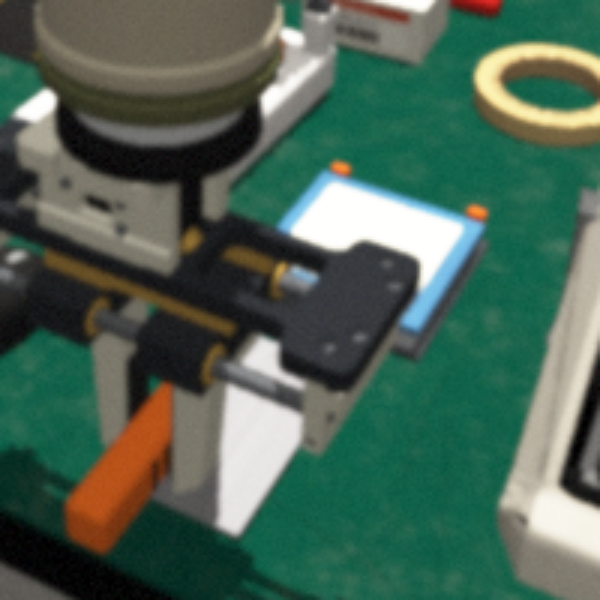

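The blade is low in front of the rack. I'll correct lateral position and height, then begin inserting.

```bash
python3 -m pendant '[{"translation":[0,2.8,-2.8],"twist":[-0.003,0.001,0.004],"grip":-1},{"translation":[0,0,0],"twist":[0,0,0],"grip":-1},{"translation":[5,0,0],"twist":[0,0,0],"grip":-1},{"translation":[9,0,0],"twist":[0,0,0],"grip":-1},{"translation":[9,0,0],"twist":[0,0,0],"grip":-1},{"translation":[9,0,0],"twist":[0,0,0],"grip":-1},{"translation":[6,0,0],"twist":[0,0,0],"grip":-1},{"translation":[0,0,0],"twist":[0,0,0],"grip":-1},{"translation":[0,0,0],"twist":[0,0,0],"grip":-1},{"translation":[0,0,0],"twist":[0,0,0],"grip":-1}]'
python3 - <<'E'
from m import *
M=lift_pose(RC,44.1,-.004,0,.008);rows(M,10)
E
```

```text
t: 18.7
tool_pos: [0.5455, -0.1926, 0.0579]
orientation: [2.907, 1.182, 0.004]
force: [0.0, -0.4, -2.1]
opening: 0.0195
10 rows: translation [9.5, -0.2, 0.3] twist [0.0004, -0.0001, 0.0003] | total mm [95.2 -1.8  3. ] rad [ 0.004 -0.001  0.003]
```

```bash
python3 -m pendant '[{"translation":[0,-1,2],"twist":[0.002,0,0.002],"grip":-1},{"translation":[0,-0.5,0.5],"twist":[0.001,0,0],"grip":-1},{"translation":[8,0,0],"twist":[0,0,0],"grip":-1},{"translation":[10,0,0],"twist":[0,0,0],"grip":-1},{"translation":[10,0,0],"twist":[0,0,0],"grip":-1},{"translation":[10,0,0],"twist":[0,0,0],"grip":-1},{"translation":[10,0,0],"twist":[0,0,0],"grip":-1},{"translation":[0,0,0],"twist":[0,0,0],"grip":-1},{"translation":[0,0,0],"twist":[0,0,0],"grip":-1},{"translation":[0,0,0],"twist":[0,0,0],"grip":-1}]'
python3 - <<'E'
from m import *
M=lift_pose(RC,44.1,-.004,0,.008);rows(M,5)
E
```

```text
t: 19.7
tool_pos: [0.582, -0.1547, 0.0551]
orientation: [2.911, 1.18, 0.002]
force: [-0.0, 0.2, -0.6]
opening: 0.0196
5 rows: translation [8.5, -0.0, 0.0] twist [0.0002, -0.0003, 0.0001] | total mm [42.5 -0.2  0.1] rad [ 0.001 -0.001  0.001]
```

```bash
python3 -m pendant '[{"translation":[5,0,0],"twist":[0,0,0],"grip":-1},{"translation":[9,0,0],"twist":[0,0,0],"grip":-1},{"translation":[10,0,0],"twist":[0,0,0],"grip":-1},{"translation":[8,0,0],"twist":[0,0,0],"grip":-1},{"translation":[6,0,0],"twist":[0,0,0],"grip":-1},{"translation":[3,0,0],"twist":[0,0,0],"grip":-1},{"translation":[0,0,0],"twist":[0,0,0],"grip":-1},{"translation":[0,0,0],"twist":[0,0,0],"grip":-1},{"translation":[0,0,0],"twist":[0,0,0],"grip":-1},{"translation":[0,0,0],"twist":[0,0,0],"grip":-1}]'
python3 - <<'E'
from m import *
M=lift_pose(RC,44.1,-.004,0,.008);rows(M,5)
look('top','i');look('side','i');plate('i',.022,(355,150,435,230))
i=cv2.imread('pics/i_side.png');cv2.imwrite('pics/i1.png',cv2.resize(i[200:400,270:470],None,fx=3,fy=3))
E
```

```text
t: 20.7
tool_pos: [0.6136, -0.124, 0.0549]
orientation: [2.912, 1.179, 0.002]
force: [-0.2, -0.7, -1.6]
opening: 0.0196
5 rows: translation [-0.3, -0.0, -0.0] twist [0.0001, -0.0002, -0.0] | total mm [-1.4 -0.2 -0.1] rad [ 0.001 -0.001 -0.   ]
plate [666.9 -71.9] [100.8 100.9] 44.29
```

View pics/i1.png

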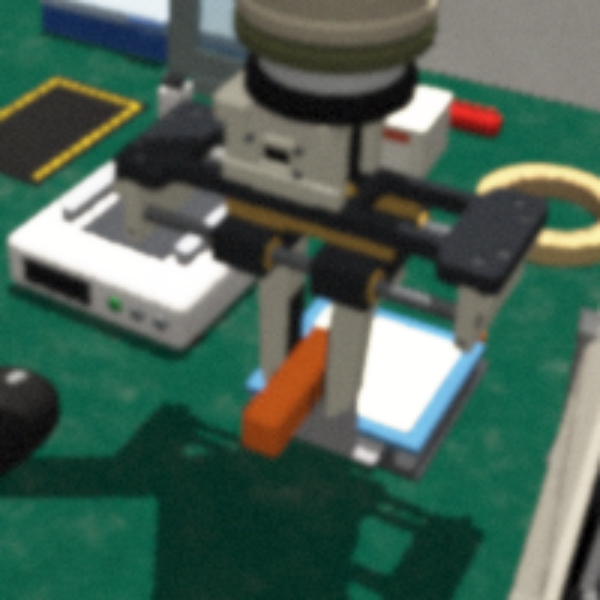

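The blade is fully under and the plate has not moved. Lift slowly.

```bash
python3 -m pendant '[{"translation":[0,0,-2],"twist":[0,0.003,0],"grip":-1},{"translation":[0,0,-2],"twist":[0,0.003,0],"grip":-1},{"translation":[0,0,-3],"twist":[0,0,0],"grip":-1},{"translation":[0,0,-4],"twist":[0,0,0],"grip":-1},{"translation":[0,0,-6],"twist":[0,0,0],"grip":-1},{"translation":[0,0,-8],"twist":[0,0,0],"grip":-1},{"translation":[0,0,-8],"twist":[0,0,0],"grip":-1},{"translation":[0,0,-6],"twist":[0,0,0],"grip":-1},{"translation":[0,0,-3],"twist":[0,0,0],"grip":-1},{"translation":[0,0,0],"twist":[0,0,0],"grip":-1}]'
cat >> m.py <<'E'
def plateplane(tag,roi=(340,120,460,260)):
    z=np.load(f'{tag}_top.npz');p,d=z['p'],z['d'];W=pts('top',d);M,_=T()
    L=(W-M[:3,3])@M[:3,:3]
    m=(L[...,0]>.03)&(L[...,0]<.125)&(abs(L[...,1])<.048)&(abs(L[...,2]-.038)<.012)
    P=W[m];A=np.c_[P[:,:2],np.ones(len(P))];w=np.ones(len(P),bool)
    for _ in range(6):
        c=np.linalg.lstsq(A[w],P[w,2],rcond=None)[0];e=P[:,2]-A@c;w=abs(e)<.004
    a,b=M[:2,0],M[:2,1]; print('plate tilt along tool x (tip up +) deg',np.degrees(c[:2]@a).round(2),'along tool y',np.degrees(c[:2]@b).round(2),'n',w.sum(),'z mid',np.median(P[w,2]).round(4))
    zt=np.median(P[w,2]); bl=mask(p,(95,90,80),(125,255,255)); cs=biggest(bl,roi)[0]; r=rect('top',cs,zt)
    rel=(np.array(r[0])/1000-M[:2,3]); print('plate top rect',np.round(r[0],1),np.round(r[1],1),round(r[2],2),'in tool x,y',(rel@a).round(4),(rel@b).round(4),'tool yaw',np.degrees(np.arctan2(M[1,0],M[0,0])).round(2))
E
python3 - <<'E'
from m import *
s=T()[1];look('top','j');plateplane('j');print(T()[0].round(4))
E
```

```text
t: 21.8
tool_pos: [0.6131, -0.1248, 0.1012]
orientation: [-2.91, -1.178, -0.011]
force: [0.5, -0.4, -3.3]
opening: 0.0199
plate tilt along tool x (tip up +) deg 0.1 along tool y 0.24 n 2247 z mid 0.0644
plate top rect [667.3 -72.3] [101.2 100.4] 43.93 in tool x,y 0.0754 0.0001 tool yaw 44.06
[[ 7.186e-01  6.954e-01  5.700e-03  6.130e-01]
 [ 6.954e-01 -7.186e-01  4.500e-03 -1.247e-01]
 [ 7.200e-03  7.000e-04 -1.000e+00  1.009e-01]
 [ 0.000e+00  0.000e+00  0.000e+00  1.000e+00]]
```

Plate is level within 0.25° on the blade. Now I locate the reader bed from the earlier unobstructed top picture: body outline, orange stops and depth-segmented rails.

```bash
python3 - <<'E'
from m import *
np.set_printoptions(precision=4,suppress=True)
z=np.load('g_top.npz');p,d=z['p'],z['d'];W=pts('top',d)
O=HG[:2]-.08*HD[:2]; a,b=frame(YR); X=(W[...,:2]-O)@a; Y=(W[...,:2]-O)@b
print('pred origin',O)
o=mask(p,(5,110,90),(22,255,255)); near=((abs(X)<.12)&(abs(Y)<.08)).astype(np.uint8)*255
q=[]
for c in biggest(o&near,(0,0,640,480))[:3]:
    M=cv2.moments(c); 
    if M['m00']==0: continue
    u,v=M['m10']/M['m00'],M['m01']/M['m00']; r=ray('top',u,v,.058)[:2]; print('orange',M['m00'],u,v,r,'reader xy',(r-O)@a,(r-O)@b)
# body: depth-based height 0.03..0.062
m=((W[...,2]>.025)&(W[...,2]<.062)&(abs(X)<.13)&(abs(Y)<.09)).astype(np.uint8); m=cv2.morphologyEx(m,cv2.MORPH_OPEN,np.ones((3,3)))
c=biggest(m*255,(0,0,640,480))[0]; print('body',rect('top',c,.04), 'n',m.sum())
for x0 in np.arange(-.09,.07,.02):
    s=(m>0)&(X>x0)&(X<x0+.02); print(x0.round(3),'Ymin,max',np.percentile(Y[s],[.5,99.5]), 'rail ys',[np.mean(Y[s&(W[...,2]>.0475)&(np.sign(Y)==g)&(abs(Y)<.055)]).round(4) for g in(-1,1)])
i=cv2.cvtColor(p[150:300,240:400],cv2.COLOR_RGB2BGR);cv2.imwrite('pics/k1.png',cv2.resize(i,None,fx=4,fy=4,interpolation=cv2.INTER_CUBIC))
E
```

```text
pred origin [0.6029 0.0915]
orange 4.5 316.3703703703703 187.62962962962962 [0.67   0.0944] reader xy 0.052044438820468775 -0.042468432446779524
orange 4.5 284.5185185185185 215.74074074074073 [0.6143 0.1577] reader xy 0.05251741361405797 0.041832415631939714
body ((598.1768798828125, 87.26457214355469), (178.58523559570312, 129.3235626220703), 41.59907150268555) n 5517
-0.09 Ymin,max [-0.0647  0.0634] rail ys [np.float64(nan), np.float64(nan)]
-0.07 Ymin,max [-0.064   0.0639] rail ys [np.float64(-0.0418), np.float64(0.0414)]
-0.05 Ymin,max [-0.0637  0.0642] rail ys [np.float64(-0.0421), np.float64(0.0417)]
-0.03 Ymin,max [-0.0646  0.064 ] rail ys [np.float64(-0.0423), np.float64(0.0417)]
-0.01 Ymin,max [-0.0641  0.0638] rail ys [np.float64(-0.0419), np.float64(0.0417)]
0.01 Ymin,max [-0.064   0.0635] rail ys [np.float64(-0.042), np.float64(0.0414)]
0.03 Ymin,max [-0.0647  0.064 ] rail ys [np.float64(-0.0422), np.float64(0.0417)]
0.05 Ymin,max [-0.0643  0.0638] rail ys [np.float64(-0.0422), np.float64(0.0412)]
  return _methods._mean(a, axis=axis, dtype=dtype,
  ret = ret.dtype.type(ret / rcount)
```

View pics/k1.png

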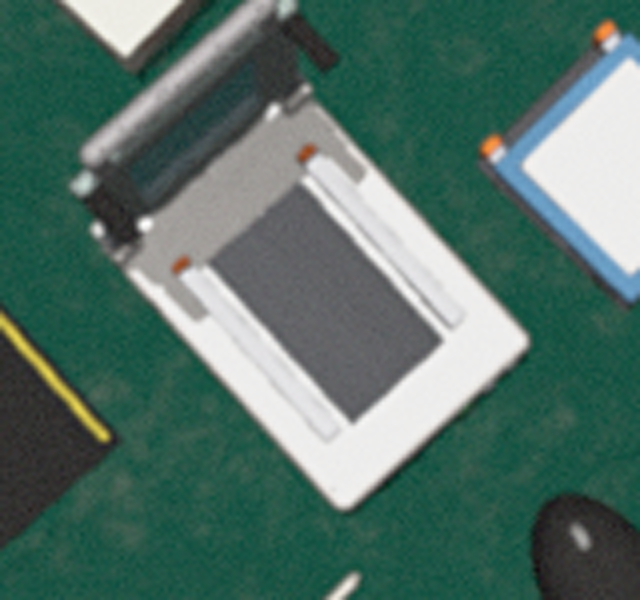

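Reader pose confirmed: stops at x≈52, y=±42, rails at ±42, yaw 41.6–41.7°. Carry the plate across with gentle ramps.

```bash
cat >> h.py <<'E'
O=HG[:2]-.08*HD[:2]
def bedpose(z,px=.0754,dx=0,dy=0): return lift_pose(O,41.8,-.010-px+.072+dx,dy,z-.047)
E
python3 - <<'E'
from m import *
rows(bedpose(.150),16)
E
```

```text
16 rows: translation [3.4, -10.4, -3.1] twist [0.0, -0.0005, 0.0025] | total mm [  58.  -165.7  -48.7] rad [ 0.001 -0.007  0.039]
```

```bash
python3 -m pendant '[{"translation":[0,-1,-5],"twist":[0,0,0],"grip":-1},{"translation":[1,-3,-9],"twist":[0,0,0],"grip":-1},{"translation":[2,-6,-10],"twist":[0,0,0.003],"grip":-1},{"translation":[3,-9,-10],"twist":[0,0,0.003],"grip":-1},{"translation":[4,-12,-7],"twist":[0,0,0.004],"grip":-1},{"translation":[5,-14,-4],"twist":[0,0,0.004],"grip":-1},{"translation":[5,-15,-2],"twist":[0,0,0.004],"grip":-1},{"translation":[5,-16,-1],"twist":[0,0,0.004],"grip":-1},{"translation":[5,-16,0],"twist":[0,0,0.004],"grip":-1},{"translation":[5,-16,0],"twist":[0,0,0.004],"grip":-1}]'
python3 - <<'E'
from m import *
rows(bedpose(.150),1)
E
```

```text
t: 22.85
tool_pos: [0.5595, -0.0133, 0.1532]
orientation: [-2.928, -1.129, -0.01]
force: [-0.2, -0.8, -3.5]
opening: 0.0196
1 rows: translation [17.1, -49.1, 3.4] twist [-0.0009, -0.0074, 0.0065] | total mm [ 17.1 -49.1   3.4] rad [-0.001 -0.007  0.006]
```

```bash
python3 -m pendant '[{"translation":[4,-12,0],"twist":[0,0,0.003],"grip":-1},{"translation":[4,-10,0],"twist":[0,0,0.003],"grip":-1},{"translation":[3,-8,0],"twist":[0,0,0],"grip":-1},{"translation":[2,-6,0],"twist":[0,0,0],"grip":-1},{"translation":[1,-3,0],"twist":[0,0,0],"grip":-1},{"translation":[0,-1,3],"twist":[0,0,0],"grip":-1},{"translation":[0,0,5],"twist":[0,0,0],"grip":-1},{"translation":[0,0,4],"twist":[0,0,0],"grip":-1},{"translation":[0,0,0],"twist":[0,0,0],"grip":-1},{"translation":[0,0,0],"twist":[0,0,0],"grip":-1}]'
python3 - <<'E'
from m import *
rows(bedpose(.120),1)
look('top','l');plateplane('l',(240,150,400,300))
E
```

```text
t: 23.85
tool_pos: [0.5398, 0.0309, 0.1387]
orientation: [-2.93, -1.122, -0.007]
force: [-0.1, -0.8, -3.0]
opening: 0.0196
1 rows: translation [1.9, -3.1, 18.8] twist [-0.0025, -0.0056, 0.0018] | total mm [ 1.9 -3.1 18.8] rad [-0.002 -0.006  0.002]
plate tilt along tool x (tip up +) deg -0.19 along tool y 0.01 n 1276 z mid 0.1014
plate top rect [597.  83.] [94.3 96.8] 42.07 in tool x,y 0.0774 -0.0005 tool yaw 41.9
```

```bash
python3 -m pendant '[{"translation":[1,-1.5,2],"twist":[-0.001,0,0],"grip":-1},{"translation":[0.9,-1.6,4],"twist":[-0.001,0,0],"grip":-1},{"translation":[0,0,6],"twist":[0,0,0],"grip":-1},{"translation":[0,0,8],"twist":[0,0,0],"grip":-1},{"translation":[0,0,8],"twist":[0,0,0],"grip":-1},{"translation":[0,0,5],"twist":[0,0,0],"grip":-1},{"translation":[0,0,2],"twist":[0,0,0],"grip":-1},{"translation":[0,0,0],"twist":[0,0,0],"grip":-1},{"translation":[0,0,0],"twist":[0,0,0],"grip":-1},{"translation":[0,0,0],"twist":[0,0,0],"grip":-1}]'
python3 - <<'E'
from m import *
rows(bedpose(.100),1)
look('top','n');plateplane('n',(240,150,400,300)); M=T()[0];print(M[:3,2])
E
```

```text
t: 24.9
tool_pos: [0.5389, 0.0347, 0.1001]
orientation: [-2.932, -1.122, -0.007]
force: [-0.2, 0.0, -2.6]
opening: 0.0199
1 rows: translation [0.1, 0.3, 0.1] twist [-0.0009, -0.0048, 0.0014] | total mm [0.1 0.3 0.1] rad [-0.001 -0.005  0.001]
plate tilt along tool x (tip up +) deg -0.46 along tool y 0.38 n 1054 z mid 0.0627
plate top rect [599.1  88.5] [88.4 96.5] 42.15 in tool x,y 0.0806 0.0001 tool yaw 41.88
[ 0.00318     0.00397182 -0.99998706]
```

```bash
python3 -m pendant '[{"translation":[0,0,1],"twist":[0,0,0.004],"grip":-1},{"translation":[0,0,1.5],"twist":[0,0,0],"grip":-1},{"translation":[0,0,1.5],"twist":[0,0,0],"grip":-1},{"translation":[0,0,1.5],"twist":[0,0,0],"grip":-1},{"translation":[0,0,1.5],"twist":[0,0,0],"grip":-1},{"translation":[0,0,1.5],"twist":[0,0,0],"grip":-1},{"translation":[0,0,1.5],"twist":[0,0,0],"grip":-1},{"translation":[0,0,0],"twist":[0,0,0],"grip":-1},{"translation":[0,0,0],"twist":[0,0,0],"grip":-1},{"translation":[0,0,0],"twist":[0,0,0],"grip":-1}]'
python3 - <<'E'
from m import *
rows(bedpose(.090),1)
look('top','o');plateplane('o',(240,150,400,300)); look('side','o')
i=cv2.imread('pics/o_side.png');cv2.imwrite('pics/o1.png',cv2.resize(i[190:340,240:400],None,fx=4,fy=4))
E
```

```text
t: 25.95
tool_pos: [0.5407, 0.0348, 0.0911]
orientation: [-2.935, -1.116, -0.012]
force: [0.1, 0.2, -1.3]
opening: 0.0196
1 rows: translation [-1.3, -0.8, 1.1] twist [0.0016, -0.0078, -0.0031] | total mm [-1.3 -0.8  1.1] rad [ 0.002 -0.008 -0.003]
plate tilt along tool x (tip up +) deg -0.3 along tool y 0.04 n 1046 z mid 0.0591
plate top rect [600.9  88.1] [87.3 97.3] 42.25 in tool x,y 0.0804 0.0002 tool yaw 41.63
```

View pics/o1.png

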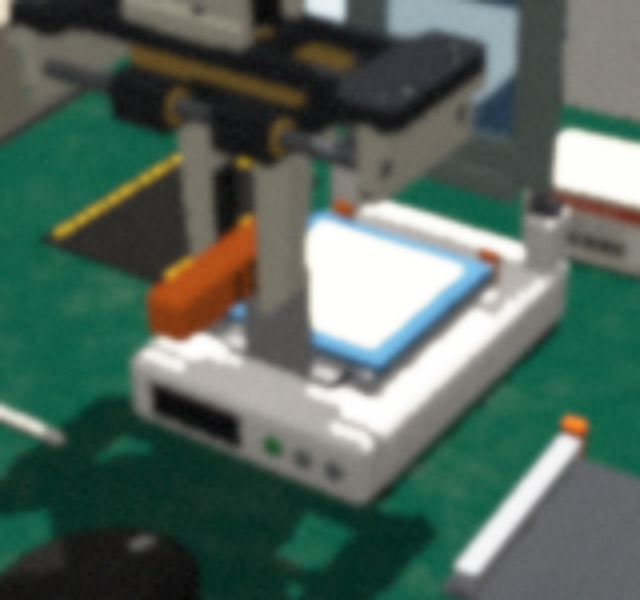

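Plate rests on the rails: wrist load fell by the plate's 1.3 N and the plate top is at 0.059. Withdraw straight back.

```bash
python3 -m pendant '[{"translation":[0,0,0.6],"twist":[0,0,0],"grip":-1},{"translation":[-3,0,0],"twist":[0,0,0],"grip":-1},{"translation":[-6,0,0],"twist":[0,0,0],"grip":-1},{"translation":[-9,0,0],"twist":[0,0,0],"grip":-1},{"translation":[-9,0,0],"twist":[0,0,0],"grip":-1},{"translation":[-9,0,0],"twist":[0,0,0],"grip":-1},{"translation":[-9,0,0],"twist":[0,0,0],"grip":-1},{"translation":[-5,0,0],"twist":[0,0,0],"grip":-1},{"translation":[0,0,0],"twist":[0,0,0],"grip":-1},{"translation":[0,0,0],"twist":[0,0,0],"grip":-1}]'
python3 - <<'E'
from m import *
rows(bedpose(.090,dx=-.120),1)
E
```

```text
t: 27.05
tool_pos: [0.4993, -0.0021, 0.0903]
orientation: [-2.936, -1.114, -0.013]
force: [-0.5, 0.5, -1.5]
opening: 0.0196
1 rows: translation [-65.8, -0.5, -0.3] twist [0.002, -0.0078, -0.0041] | total mm [-65.8  -0.5  -0.3] rad [ 0.002 -0.008 -0.004]
```

```bash
python3 -m pendant '[{"translation":[-6,0,0],"twist":[0,0,0],"grip":-1},{"translation":[-12,0,0],"twist":[0,0,0],"grip":-1},{"translation":[-13,0,0],"twist":[0,0,0],"grip":-1},{"translation":[-13,0,0],"twist":[0,0,0],"grip":-1},{"translation":[-12,0,0],"twist":[0,0,0],"grip":-1},{"translation":[-8,0,0],"twist":[0,0,0],"grip":-1},{"translation":[-2,0,-2],"twist":[0,0,0],"grip":-1},{"translation":[0,0,-10],"twist":[0,0,0],"grip":-1},{"translation":[0,0,-20],"twist":[0,0,0],"grip":-1},{"translation":[0,0,-20],"twist":[0,0,0],"grip":-1}]'
python3 - <<'E'
from m import *
np.set_printoptions(precision=4,suppress=True)
look('top','r'); look('side','r')
r=plate('r',.058,(240,150,400,300)); a,b=frame(YR); print('reader xy of plate',(np.array(r[0])/1000-O)@a,(np.array(r[0])/1000-O)@b)
W=pts('top',np.load('r_top.npz')['d']); X=(W[...,:2]-O)@a+.01;Y=(W[...,:2]-O)@b; m=(abs(X)<.045)&(abs(Y)<.045); A=np.c_[X[m],Y[m],np.ones(m.sum())];k=np.isfinite(A).all(1); c=np.linalg.lstsq(A[k],W[m][k,2],rcond=None)[0];print('plane tilt deg',np.degrees(c[:2]),'z',c[2])
M,s=T(); print(M.round(4)); lidplane('r'); blade('r',M)
E
```

```text
t: 28.05
tool_pos: [0.4429, -0.0496, 0.1416]
orientation: [-2.934, -1.112, -0.006]
force: [0.1, 0.4, -1.8]
opening: 0.0195
plate [596.4  84.1] [100.4  97.3] 41.89
reader xy of plate -0.009751741579339697 -0.001171145572096615
plane tilt deg [-0.0651 -0.0863] z 0.05920787403562111
[[ 0.7485  0.663   0.0084  0.4454]
 [ 0.663  -0.7486  0.0036 -0.05  ]
 [ 0.0087  0.0029 -1.      0.1442]
 [ 0.      0.      0.      1.    ]]
side pts 3107 0.9851947215963952 lean back deg 0.23 yaw err deg 0.19 offset 0.0023
blade n 1746 pitch(dz/dx) deg 0.59 roll dz/dy 0.24 z at x=.072 0.0467 rect [76.9 -1.6] [ 58.1 109.8] 89.73 tip x 0.1313
```

Plate lies at reader x=-9.8, y=-1.2 mm, yaw within 0.25°, level; lid still upright. Next: return the lifter.

```bash
cat >> h.py <<'E'
GP=pose([.497,.2170,.070],41.85-90,90)
E
python3 - <<'E'
from m import *
G=GP.copy(); G[2,3]=.15; rows(G,16)
E
```

```text
16 rows: translation [13.5, -10.3, -0.3] twist [0.0002, -0.0005, -0.0003] | total mm [ 215.7 -165.7   -4.4] rad [ 0.003 -0.009 -0.006]
```

```bash
python3 -m pendant '[{"translation":[0,-8,-6],"twist":[0,0,0],"grip":-1},{"translation":[2,-16,-4],"twist":[0,-0.004,0],"grip":-1},{"translation":[4,-22,0],"twist":[0,-0.004,0],"grip":-1},{"translation":[8,-26,0],"twist":[0,0,0],"grip":-1},{"translation":[12,-26,0],"twist":[0,0,0],"grip":-1},{"translation":[16,-24,0],"twist":[0,0,0],"grip":-1},{"translation":[22,-18,0],"twist":[0,0,0],"grip":-1},{"translation":[26,-12,0],"twist":[0,0,0],"grip":-1},{"translation":[28,-6,0],"twist":[0,0,0],"grip":-1},{"translation":[28,-2,0],"twist":[0,0,0],"grip":-1}]'
python3 - <<'E'
from m import *
G=GP.copy(); G[2,3]=.12; rows(G,1)
E
```

```text
t: 29.15
tool_pos: [0.4409, 0.1763, 0.15]
orientation: [-2.938, -1.111, 0.007]
force: [0.0, -0.7, -2.3]
opening: 0.0196
1 rows: translation [69.1, 6.7, 29.7] twist [-0.0017, 0.004, -0.0072] | total mm [69.1  6.7 29.7] rad [-0.002  0.004 -0.007]
```

```bash
python3 -m pendant '[{"translation":[20,2,2],"twist":[0,0,-0.003],"grip":-1},{"translation":[16,2,4],"twist":[0,0,-0.003],"grip":-1},{"translation":[12,2,6],"twist":[0,0.003,0],"grip":-1},{"translation":[8,1,8],"twist":[0,0,0],"grip":-1},{"translation":[5,0,8],"twist":[0,0,0],"grip":-1},{"translation":[2,0,5],"twist":[0,0,0],"grip":-1},{"translation":[0,0,0],"twist":[0,0,0],"grip":-1},{"translation":[0,0,0],"twist":[0,0,0],"grip":-1},{"translation":[0,0,0],"twist":[0,0,0],"grip":-1},{"translation":[0,0,0],"twist":[0,0,0],"grip":-1}]'
python3 - <<'E'
from m import *
rows(GP,1); look('top','s'); M=T()[0]; print(M.round(4)); blade('s',M)
E
```

```text
t: 30.15
tool_pos: [0.4891, 0.2197, 0.1111]
orientation: [-2.928, -1.128, 0.015]
force: [-0.7, -0.7, -1.6]
opening: 0.0196
1 rows: translation [4.5, 7.7, 60.0] twist [-0.0066, 0.0077, 0.0051] | total mm [ 4.5  7.7 60. ] rad [-0.007  0.008  0.005]
[[ 7.415e-01  6.709e-01 -1.000e-02  4.892e-01]
 [ 6.709e-01 -7.415e-01 -2.000e-04  2.197e-01]
 [-7.500e-03 -6.600e-03 -1.000e+00  1.111e-01]
 [ 0.000e+00  0.000e+00  0.000e+00  1.000e+00]]
blade n 351 pitch(dz/dx) deg 3.69 roll dz/dy 0.03 z at x=.072 0.0419 rect [123.5   6.3] [32.7 63.1] 23.9 tip x 0.1333
```

```bash
python3 -m pendant '[{"translation":[2.5,4,3],"twist":[-0.003,0.004,0.003],"grip":-1},{"translation":[2,3.7,7],"twist":[-0.003,0.004,0.002],"grip":-1},{"translation":[0,0,10],"twist":[0,0,0],"grip":-1},{"translation":[0,0,12],"twist":[0,0,0],"grip":-1},{"translation":[0,0,10],"twist":[0,0,0],"grip":-1},{"translation":[0,0,7],"twist":[0,0,0],"grip":-1},{"translation":[0,0,2],"twist":[0,0,0],"grip":-1},{"translation":[0,0,0],"twist":[0,0,0],"grip":-1},{"translation":[0,0,0],"twist":[0,0,0],"grip":-1},{"translation":[0,0,0],"twist":[0,0,0],"grip":-1}]'
python3 - <<'E'
from m import *
rows(GP,1); look('side','u'); look('top','u'); blade('u',T()[0])
E
```

```text
t: 31.2
tool_pos: [0.4978, 0.2162, 0.0548]
orientation: [-2.934, -1.12, 0.0]
force: [0.4, 0.3, -2.1]
opening: 0.0195
1 rows: translation [-0.1, -1.1, 3.8] twist [-0.0005, -0.0, -0.0009] | total mm [-0.1 -1.1  3.8] rad [-0.    -0.    -0.001]
blade n 779 pitch(dz/dx) deg 10.32 roll dz/dy 0.63 z at x=.072 0.0384 rect [ 1.199e+02 -1.000e-01] [60.6 89.8] 0.4 tip x 0.1498
```

```bash
python3 -m pendant '[{"translation":[0,-1,1],"twist":[0,0,0],"grip":-1},{"translation":[0,0,1],"twist":[0,0,0],"grip":-1},{"translation":[0,0,1],"twist":[0,0,0],"grip":-1},{"translation":[0,0,0.8],"twist":[0,0,0],"grip":-1},{"translation":[0,0,0],"twist":[0,0,0],"grip":-1},{"translation":[0,0,0],"twist":[0,0,0],"grip":-1},{"translation":[0,0,0],"twist":[0,0,0],"grip":-1},{"translation":[0,0,0],"twist":[0,0,0],"grip":-1},{"translation":[0,0,0],"twist":[0,0,0],"grip":-1},{"translation":[0,0,0],"twist":[0,0,0],"grip":-1}]' 20
python3 - <<'E'
from m import *
rows(GP,1)
E
```

```text
t: 32.3
tool_pos: [0.498, 0.2173, 0.0519]
orientation: [-2.935, -1.12, -0.003]
force: [-0.6, 0.0, -1.5]
opening: 0.0197
1 rows: translation [-1.0, -0.4, 0.9] twist [0.0005, -0.0021, -0.001] | total mm [-1.  -0.4  0.9] rad [ 0.    -0.002 -0.001]
```

```bash
python3 -m pendant '[{"translation":[0,0,0.6],"twist":[0,0,0],"grip":-1},{"translation":[0,0,0.6],"twist":[0,0,0],"grip":-1},{"translation":[0,0,0],"twist":[0,0,0],"grip":-1},{"translation":[0,0,0],"twist":[0,0,0],"grip":-0.4},{"translation":[0,0,0],"twist":[0,0,0],"grip":-0.3},{"translation":[0,0,0],"twist":[0,0,0],"grip":-0.2},{"translation":[0,0,0],"twist":[0,0,0],"grip":-0.1},{"translation":[0,0,0],"twist":[0,0,0],"grip":-0.1},{"translation":[0,0,0],"twist":[0,0,0],"grip":-0.1},{"translation":[0,0,0],"twist":[0,0,0],"grip":-0.1}]'
python3 - <<'E'
from m import *
rows(GP,1)
E
```

```text
t: 33.3
tool_pos: [0.4992, 0.2177, 0.0522]
orientation: [-2.935, -1.121, -0.007]
force: [0.4, 0.4, -0.6]
opening: 0.0419
1 rows: translation [-2.1, -0.9, 1.2] twist [0.0014, -0.0045, -0.0009] | total mm [-2.1 -0.9  1.2] rad [ 0.001 -0.004 -0.001]
```

Released. Rise straight up and retreat to the right and back, then check.

```bash
python3 -m pendant '[{"translation":[0,0,-8],"twist":[0,0,0],"grip":-0.1},{"translation":[0,0,-15],"twist":[0,0,0],"grip":-0.1},{"translation":[0,0,-20],"twist":[0,0,0],"grip":0},{"translation":[0,0,-25],"twist":[0,0,0],"grip":0},{"translation":[-5,0,-30],"twist":[0,0,0],"grip":0},{"translation":[-20,0,-30],"twist":[0,0,0],"grip":0},{"translation":[-30,5,-20],"twist":[0,0,0],"grip":0},{"translation":[-35,20,-10],"twist":[0,0,0],"grip":0},{"translation":[-30,35,0],"twist":[0,0,0],"grip":0},{"translation":[-15,40,0],"twist":[0,0,0],"grip":0}]'
python3 -m pendant '[{"translation":[-5,45,0],"twist":[0,0,0],"grip":0},{"translation":[-5,45,0],"twist":[0,0,0],"grip":0},{"translation":[-5,45,0],"twist":[0,0,0],"grip":0},{"translation":[-5,45,0],"twist":[0,0,0],"grip":0},{"translation":[0,30,0],"twist":[0,0,0],"grip":0},{"translation":[0,15,0],"twist":[0,0,0],"grip":0},{"translation":[0,0,0],"twist":[0,0,0],"grip":0},{"translation":[0,0,0],"twist":[0,0,0],"grip":0},{"translation":[0,0,0],"twist":[0,0,0],"grip":0},{"translation":[0,0,0],"twist":[0,0,0],"grip":0}]'
python3 - <<'E'
from m import *
np.set_printoptions(precision=4,suppress=True)
look('top','v'); look('side','v'); p=np.load('v_top.npz')['p']; p0=np.load('a_top.npz')['p']
r=plate('v',.058,(240,150,400,300)); a,b=frame(YR); print('reader xy of plate',(np.array(r[0])/1000-O)@a,(np.array(r[0])/1000-O)@b)
o=mask(p,(5,150,120),(20,255,255));c=biggest(o,(235,255,290,310))[0];W=pts('top',np.load('v_top.npz')['d'])
print('handle',rect('top',c,.081),np.nanmedian(W[c[:,0,1],c[:,0,0]],0))
for q in (p0,p):
    h=cv2.cvtColor(q,cv2.COLOR_RGB2HSV); m=((h[...,1]<60)&(h[...,2]>110)).astype(np.uint8)*255
    c=biggest(m,(195,212,258,283))[0]; print('blade',rect('top',c,.007))
lidplane('v')
i=cv2.cvtColor(p[100:340,180:500],cv2.COLOR_RGB2BGR);cv2.imwrite('pics/v1.png',cv2.resize(i,None,fx=2.5,fy=2.5,interpolation=cv2.INTER_CUBIC))
E
```

```text
t: 34.3
tool_pos: [0.4634, 0.0528, 0.2295]
orientation: [2.928, 1.133, 0.025]
force: [1.5, 0.7, -0.2]
opening: 0.0462
t: 35.3
tool_pos: [0.6051, -0.1402, 0.2478]
orientation: [2.921, 1.122, 0.048]
force: [-0.7, 0.7, -0.2]
opening: 0.0463
plate [596.4  84.3] [100.1  97.4] 41.8
reader xy of plate -0.009594823661018916 -0.00110457474827488
handle ((484.0367126464844, 202.5211639404297), (78.19469451904297, 20.811824798583984), 42.39869689941406) [0.4833 0.2035 0.0786]
blade ((552.5018310546875, 267.15618896484375), (119.07880401611328, 59.74538040161133), 42.150794982910156)
blade ((554.837646484375, 266.5154724121094), (118.42935180664062, 60.4652214050293), 42.378456115722656)
side pts 2101 0.9738219895287958 lean back deg 0.34 yaw err deg 0.31 offset 0.0019
```

View pics/v1.png

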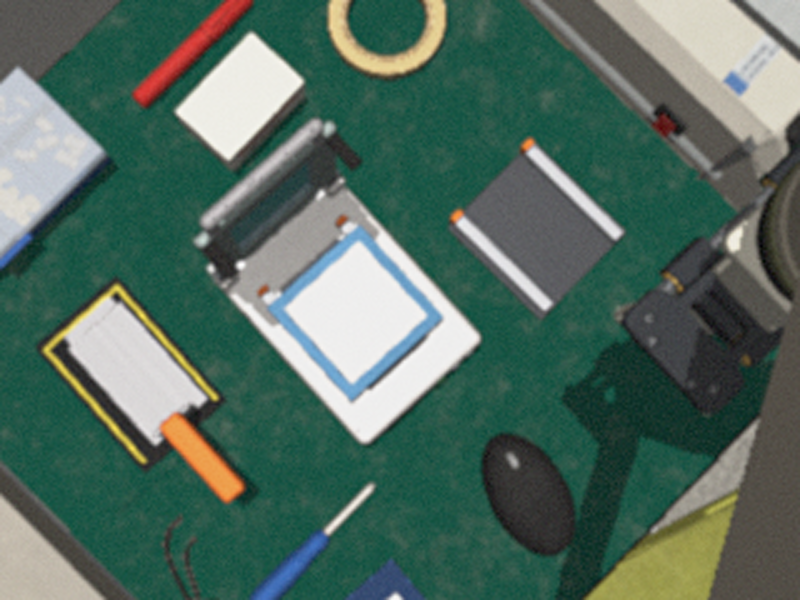

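The final picture shows the plate square on the bed (355,312), the lid upright, the lifter flat on its mat (140,375) with the handle towards the robot, and the mouse and carton undisturbed. The gripper is clear of everything, so I hand in.

```bash
python3 -c "
from plant import robot
print(robot.close_job())"
```

```text
the job is handed in; nothing more can be done
None
```

The job is done and handed in at about 35 s of the 72 s allowed. I raised the lid by its bar, carried the plate to the bed rails on the lifter, drew the lifter out and laid it back on its mat.

Last checks, from the camera measurements:
- **Lid:** about 0.3° past upright, and it stayed there after release.
- **Plate:** reader x = -9.6 mm and y = -1.1 mm (target -10 and 0), with yaw within about 0.2° of the reader. Its tilt, measured just after the lifter came out, was under 0.1°. The plate outline measured 100 x 97 mm in this view instead of 100 x 100, so the 1 mm sideways offset may be partly measurement error.
- **Lifter:** lies flat on the mat with the handle towards the robot, about 2.5 mm and 0.3° from where it started.
- **Bystanders:** the mouse and carton look unmoved in the final picture; I did not measure them.
- **Forces:** wrist force peaked at about 15 N in the readings, while raising the lid.

Two blade measurements during the set-down were unusable because the mat and gripper mixed into the depth reading. I relied on the recorded grasp pose instead, and the final picture agrees with it.

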